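Put a burnt-wood picture panel on the display rack

ROBOT

A 7-joint arm with a two-finger parallel gripper is mounted at the origin on the work surface. World frame = base frame: x ahead of the robot, y to its left, z up, the work surface at z = 0. Lengths are in mm, angles in rad, forces in N, time in s.
With the tool pointing down it reaches from about 400 to 875 mm from the base axis. Payload 6.5 kg.
Tool frame: the origin (TCP) lies at the very end of the fingers, on their centre line; the grasp point (between the pads) lies 19 mm behind it; z points along the fingers, y is the direction in which the jaws open and shut (so a half turn about z gives the same grasp; the last joint's range is limited). The gripper opens to 85 mm and grips with 20 to 120 N. Pads are 22 mm wide; open, the fingers measure 114 mm over their backs; the gripper's body (76 mm by 85 mm) begins 54 mm behind the grasp point. The pads swing forward as they close: fully open they stand 13 mm farther back than shut.
Start: joints at [1.266, 0.536, -0.004, 1.538, 0.003, 1.067, -0.071], TCP at [153.744, -631.548, 194.49] pointing down, gripper open.
Joint ranges: [-2.7, 2.7], [-0.37, 2.16], [-1.27, 1.26], [0.24, 2.4], [-1.31, 4.45], [0.19, 1.91], [-2.76, 2.76]. Speed limits (rad/s): [2.39, 2.39, 3.14, 3.14, 3.14, 3.14, 3.14].

INTERFACE

Orientations are given as a 3x3 rotation matrix whose columns are the frame's x, y, z axes.
In Python, from station import state, snapshot, camera_model, close_job, silhouettes, place_of gives the robot as it stands.
- The arm moves only by the tool jog_arm, never from a script. Its argument "plan" is a list of rows, each a list of 3 entries, a list of its own where there are three numbers: the shift along the world's x, y, z in cm, then the turn, a rotation vector about the world's x, y, z in degrees, then the opening in per cent of the stroke, from 0 (shut) to 100 (fully open). A call has exactly 8 rows; each row shifts and turns the commanded pose from where the row before left it; what a row does not reach is not made up. A row lasts 1/12 s, in which the tool goes at most 41.7 mm and 7.16 degrees, less where a joint would pass 70% of its speed; a pose out of reach is approached as far as the arm can. A call with a gripper value outside its range is refused whole. The fingers move at their own pace and stop on an object; "newtons" is the grip in N (left out, the last holds). Time passes only in rows, so rows that do not move let the fingers close, or fill a call up. It gives the time, the measured TCP pose, the force and the opening at its end, in the units of the state.
- state(): the state, without advancing time (a new reading comes with each control period).
- snapshot(name): name is "side" or "top" or "wrist"; returns (picture, depth): 480x640x3 uint8, red, green, blue; 480x640 float32, mm along the optical axis (not along the pixel's ray), 0 where there is no reading.
- camera_model(name): a dict with "intrinsics" (3x3 intrinsics, pixels), "k1" (the pictures are not rectified: a ray, as slopes to the right and down, at radius r is drawn at 1 + k1 r^2 times it, then the intrinsics apply), "R" (3x3) and "t" (3): a world point X has camera coordinates R X + t; the wrist camera has in their place "T_tool_cam" (4x4, takes a point from camera to tool coordinates, whose origin is the TCP and whose axes are the flange's). Camera axes: x right, y down, z forward; pixel columns grow to the right and rows downward; lengths in mm; the calibration is good to about 2 mm. A picture is of the moment at which its call begins: read the wrist's pose just before it. camera_model takes no time and is no camera call.
- close_job(): hands the job in, once; it reports no verdict.
Trained networks look in the newest picture that a camera, given by its name, has taken for a name from the list of things; names that differ only in an ending like _2 or _b are one class to them, and where a whole thing is asked for, a point or a joint stands for the part that bears it (a point fixed in the world has none). Each returns a list of dicts, best first, with "score" (0 to 1); they miss things now and then, are a little off and sometimes report something else, mostly with a low value. They report only what shows in the picture. A call takes as long as a camera call.
- silhouettes(camera, thing): "pixels" (480x640 bool, what is visible of it).
- place_of(camera, thing): "position" ([x, y, z] in mm, in the coordinates of the camera as it stood for that picture, good to about 4 mm: a listed point, or the origin of a listed thing).
The state is a dict: "clock": time; "joint_pos": joint angles; "qd": joint speeds; "joint_torque": joint torques, N m; "tcp_pos": TCP position; "tcp_rot": TCP orientation; "contact_force": force on the tool from outside, world axes, zero at the start; "moment": the same for the moment, N m; "width": finger opening in mm.
Only numpy, scipy, OpenCV 4.12 (cv2) and the standard library are available. Lean on these libraries where they do the work, as an engineer would, in place of code of your own. Each camera call takes 0.05 s, during which the arm holds its last target. There are 200 camera calls.

TASK

Put the wooden leaf-picture panel that lies flat on the table on display. First lay it picture up on the sloping rest, foot end down at the rest's lip and tab end up over the top of the slope, and let go of it; then take it again and lean it in the vacant place of the display rack, the one with the brass clip, tab end up and picture facing out over the front lip, squarely, with its foot on the tray behind the lip and its back leaning on the back board, and let go. Leave the two panels already on display, the blank plate and the eraser where they are.

Things in the scene. Friction and masses are not known exactly. Their poses are not given: they have to be found in the camera images.
- panel: Loose plywood plaque, leaf burnt into one face, 130 x 64 x 10 mm, about 60 g; starts flat on the table, picture up. Origin: centre of the back face (no picture; underneath at the start). x along the length from tab end to foot end, y across the width, z out of the picture. The last 16 mm at the tab end (-x) are only 40 mm wide.
- panel_foot (a point): On the panel: middle of the back face's foot edge (65 mm from the origin along +x).
- panel_tab (a point): On the panel: middle of the back face's edge at the tab end (65 mm from the origin along -x).
- rest: Fixed wooden sloping rest, 44 wide (y), 116 mm long (x); origin: centre of the underside, z up. Its face slopes at 45 degrees, low at +x (away from the robot), rising towards -x, 80 mm long up the slope from the lip. The lip at the low end stands 8 mm off the slope. A panel on it overhangs 10 mm each side and 50 mm beyond the slope's top.
- rest_seat (a point): On the rest: where the slope meets the lip, middle of the width, 20 mm above the table; same axes as the rest. The panel's foot edge belongs here, and its back lies up the slope from here.
- rack: Fixed wooden display rack, 256 long (y), 103 mm deep (x, from -60 to 43), three places 84 mm apart; origin on its underside, z up. Tray floor at z 10 mm. Back board: front face at x -5, 10 thick, top at z 80. Front lip on the +x side (away from the robot): inner face at x 35, top at z 18. Panels lean back on the board's top edge, towards the robot, pictures facing +x.
- place: The rack's vacant place (either end or middle), marked by a fixed brass clip, 26 mm wide, on the front lip. Origin: on the tray floor, mid-place, 25 mm ahead (+x) of the back board's face, 15 mm behind the lip; a panel whose back foot edge stands here leans at 70 degrees from level. Axes as the rack's. The clip lies 14 to 27 mm ahead of the origin, top 10 mm above the tray floor.
- house_panel: Panel like the first, with a house picture, loose, already leaning in one place of the rack. Origin: middle of its back foot edge, on the tray floor; axes as the rack's, not tilted with the panel. Leave it.
- boat_panel: The same with a boat picture, in another place of the rack. Leave it.
- blank: Loose blank plywood plate lying flat, 90 x 90 x 5 mm, origin at the centre of its underside. Leave it.
- eraser: Loose white eraser, 45 x 22 x 13 mm, origin at the centre of its underside. Leave it.

How it is judged:
By the outcome, as a careful person would: the job done as asked, in the order asked, and still so for the second after the job is handed in, with the robot touching nothing.
It also fails if it takes over 69 s, if anything falls off the work surface, if the arm or the gripper's body presses on something with over 40 N, if the wrist force passes 120 N, or if a joint passes its speed limit or range.

## Working session

There is one attempt and no reset: what is moved stays moved. The work goes in short steps, Python scripts to look and compute and a tool call to move; the robot and the scene stay as the last step left them, time stands still between calls to the robot, and variables do not carry over. Pictures are saved under pics/ and viewed, about 8 in all and at most 12, crops included, and the job is handed in when it is done.

Besides the shell and the picture viewer there is one more tool, called after "Emit:" in YAML: its name, and indented under it one key for each argument. jog_arm: Moves the arm, as the interface text tells. Its arguments: {"type":"object","properties":{"plan":{"type":"array"},"newtons":{"type":"number"}},"required":["plan"]}

```bash
mkdir -p pics; ls; cat > h.py <<'E'
import numpy as np, cv2
from station import state, snapshot, camera_model, close_job, silhouettes, place_of
np.set_printoptions(precision=1,suppress=True)
def w(cam,p,s=None):
    m=camera_model(cam); p=np.array(p,float)
    if cam=="wrist":
        T=np.array(m["T_tool_cam"]); q=T[:3,:3]@p.T+T[:3,3:4] if p.ndim==2 else T[:3,:3]@p+T[:3,3]
        R=np.array(s["tcp_rot"]); t=np.array(s["tcp_pos"]); return (R@q).T+t if p.ndim==2 else R@q+t
    R=np.array(m["R"]);t=np.array(m["t"]); return (p-t)@R
def cloud(cam,d,mask,s=None):
    m=camera_model(cam);K=np.array(m["intrinsics"]);v,u=np.nonzero(mask&(d>0))
    uv=cv2.undistortPoints(np.stack([u,v],1).astype(float)[:,None],K,np.array([m["k1"],0,0,0,0.]))[:,0]
    z=d[v,u]; return w(cam,np.stack([uv[:,0]*z,uv[:,1]*z,z],1),s)
E
python3 - <<'E'
from h import *
for c in("top","side"):
    im,d=snapshot(c); cv2.imwrite(f"pics/{c}0.png",im[...,::-1])
    for n in["panel","panel_foot","panel_tab","rest","rest_seat","rack","place","house_panel","boat_panel","blank","eraser"]:
        print(c,n,[(round(r["score"],2),w(c,r["position"])) for r in place_of(c,n)[:2]])
    if c=="top":
        for n in["panel","rest"]:
            r=silhouettes(c,n)
            if r:
                p=cloud(c,d,r[0]["pixels"]);print(n,r[0]["score"],np.median(p,0),cv2.minAreaRect(p[:,:2].astype(np.float32)))
s=state();print(s["clock"],s["tcp_pos"],np.array(s["tcp_rot"]),s["width"])
print(np.array(camera_model("wrist")["T_tool_cam"]))
E
```

```text
pics
top panel [(0.86, array([ 466.3, -105.6,   -0. ])), (0.32, array([518.4, 325.7,  11.6]))]
top panel_foot [(0.55, array([ 532. , -124.1,   -5.2]))]
top panel_tab [(0.72, array([408.9, -89. ,  -2.2]))]
top rest [(0.67, array([ 521.1, -309.2,    0.8]))]
top rest_seat [(0.93, array([ 565.8, -314.9,   18.7]))]
top rack [(0.8, array([509.1, 241.6,   3.3])), (0.26, array([523.1, 245.3,  12.1]))]
top place [(0.44, array([523.5, 243.1,  14.1]))]
top house_panel [(0.68, array([525.9, 155. ,   9.7]))]
top boat_panel [(0.68, array([517.3, 323.6,  10.6]))]
top blank [(0.84, array([711. , -65.6,  -1.5])), (0.56, array([ 467.4, -107.7,    0.9]))]
top eraser [(0.79, array([626.9,  -9.8,  -3.1]))]
panel 0.75 [ 470.2 -107.7    9.7] ((468.8551330566406, -109.21310424804688), (66.19197082519531, 135.0100555419922), 73.2745590209961)
rest 0.93 [ 515.8 -303.7   20.8] ((519.1087646484375, -320.96820068359375), (72.23638916015625, 121.26301574707031), 87.20411682128906)
side panel [(0.78, array([ 464.8, -109.6,    2.2]))]
side panel_foot [(0.77, array([ 528.4, -126.2,   -0.4]))]
side panel_tab [(0.7, array([404.2, -87.2,   1.5]))]
side rest [(0.69, array([524.3, 324.9,  10.3])), (0.61, array([ 521.5, -309.6,   -4.4]))]
side rest_seat [(0.85, array([ 561.9, -310. ,   21.5]))]
side rack [(0.97, array([505.7, 235.8,  -0. ]))]
side place [(0.57, array([525.2, 242.3,   6.9]))]
side house_panel [(0.45, array([504.7, 237.1,   0.4]))]
side boat_panel [(0.79, array([524.6, 326.8,  12.5]))]
side blank [(0.62, array([712.1, -65.9,  -1.8]))]
side eraser [(0.8, array([623.6,  -7.4,   0.2]))]
1.3 [ 153.7 -631.5  194.5] [[ 1.   0.2 -0. ]
 [ 0.2 -1.   0. ]
 [-0.  -0.  -1. ]] 85.18967601746502
[[  -0.    -0.9   -0.3   80.2]
 [   1.    -0.     0.     1.3]
 [  -0.    -0.3    0.9 -178.6]
 [   0.     0.     0.     1. ]]
```

```bash
python3 - <<'E'
import cv2,numpy as np
a=cv2.imread("pics/top0.png");b=cv2.imread("pics/side0.png")
cv2.imwrite("pics/a.png",np.vstack([cv2.resize(a,(400,300)),cv2.resize(b,(400,300))]))
E
python3 - <<'E'
import sys;sys.path.insert(0,".")
from h import *
print(np.round(np.array(state()["tcp_rot"]),3).tolist())
im,d=snapshot("top")
p=cloud("top",d,np.ones((480,640),bool))
# back board top z~80
q=p[(p[:,2]>70)&(p[:,2]<86)&(abs(p[:,0]-500)<60)&(abs(p[:,1]-240)<150)]
print(len(q),q.min(0),q.max(0))
q=q[abs(q[:,1]-240)<30]; print(np.median(q,0)); 
if len(q)>5: print(np.polyfit(q[:,1],q[:,0],1))
q=p[(p[:,2]>14)&(p[:,2]<22)&(abs(p[:,0]-545)<25)&(abs(p[:,1]-240)<150)];print(len(q),np.polyfit(q[:,1],q[:,0],1),cv2.minAreaRect(q[:,:2].astype(np.float32)))
q=p[(p[:,2]>40)&(abs(p[:,1]+310)<60)&(abs(p[:,0]-500)<60)];print("rest",len(q),cv2.minAreaRect(q[:,:2].astype(np.float32)),q[:,2].max())
q=p[(p[:,2]>7)&(p[:,2]<13)&(abs(p[:,1]+108)<60)&(abs(p[:,0]-468)<90)];print("panel",cv2.minAreaRect(q[:,:2].astype(np.float32)),q.mean(0))
E
```

```text
[[0.972, 0.237, -0.0], [0.237, -0.972, 0.0], [-0.0, -0.0, -1.0]]
706 [484.6 111.3  70.1] [520.7 364.9  86. ]
[496.1 240.1  79.6]
[ -0.1 508.1]
779 [ -0.  555.5] ((536.1761474609375, 241.01919555664062), (33.33465576171875, 254.9084014892578), 0.9233527779579163)
rest 614 ((523.8163452148438, -308.7091979980469), (45.004127502441406, 43.78379821777344), 86.16712188720703) 79.42039829484918
panel ((468.21844482421875, -108.25987243652344), (63.21183776855469, 130.8077392578125), 73.4580307006836) [ 470.8 -108.7    9.9]
```

View pics/a.png

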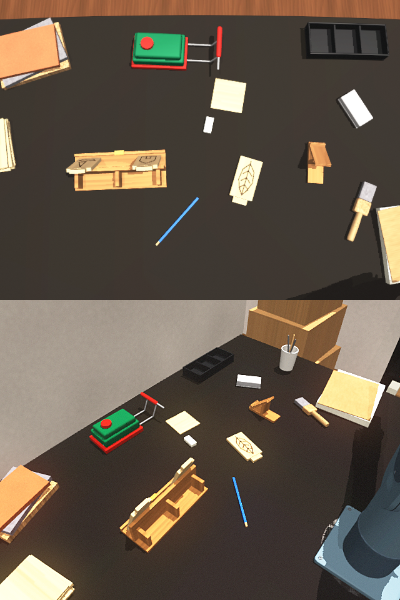

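Emit:
jog_arm:
  plan:
    - [[2.8, 2.4, 0.2], [0, 0, -4.6], 100]
    - [[2.8, 2.4, 0.2], [0, 0, -4.6], 100]
    - [[2.8, 2.4, 0.2], [0, 0, -4.5], 100]
    - [[2.8, 2.4, 0.2], [0, 0, 0], 100]
    - [[2.8, 2.4, 0.2], [0, 0, 0], 100]
    - [[2.8, 2.4, 0.2], [0, 0, 0], 100]
    - [[2.8, 2.4, 0.2], [0, 0, 0], 100]
    - [[2.8, 2.4, 0.2], [0, 0, 0], 100]

```text
clock: 2.02
tcp_pos: [379.0, -438.3, 210.8]
tcp_rot: [[1.0, -0.0, 0.0], [-0.0, -1.0, -0.0], [0.0, 0.0, -1.0]]
contact_force: [1.4, -0.5, -0.0]
width: 85.4
```

Emit:
jog_arm:
  plan:
    - [[2.8, 2.4, 0.2], [0, 6, 0], 100]
    - [[2.8, 2.4, 0.2], [0, 6, 0], 100]
    - [[2.8, 2.4, 0.2], [0, 6, 0], 100]
    - [[2.8, 2.4, 0.2], [0, 6, 0], 100]
    - [[2.8, 2.4, 0.2], [0, 6, 0], 100]
    - [[0, 0, 0], [0, 6, 0], 100]
    - [[0, 0, 0], [0, 6, 0], 100]
    - [[0, 0, 0], [0, 3, 0], 100]

```text
clock: 2.68
tcp_pos: [516.7, -316.9, 208.7]
tcp_rot: [[0.723, 0.008, -0.69], [0.012, -1.0, 0.001], [-0.69, -0.009, -0.723]]
contact_force: [-0.7, 0.7, -2.9]
width: 85.5
```

```bash
python3 - <<'E'
from h import *
s=state();print(s["clock"],s["joint_pos"],s["tcp_pos"]);print(np.round(s["tcp_rot"],3))
im,d=snapshot("wrist");cv2.imwrite("pics/w1.png",im[...,::-1])
for n in["rest","rest_seat"]:print(n,[(r["score"],w("wrist",r["position"],s)) for r in place_of("wrist",n)[:2]])
E
```

```text
2.6833 [ 0.2  1.   0.3  1.   0.   1.9 -1.1] [ 516.7 -316.9  208.7]
[[ 0.7  0.  -0.7]
 [ 0.  -1.   0. ]
 [-0.7 -0.  -0.7]]
rest [(0.77, array([ 518.8, -309.4,   -0.5]))]
rest_seat [(0.38, array([406.7, -88.3,  -2.3]))]
```

```bash
cat >> h.py <<'E'
from scipy.spatial.transform import Rotation as Ro
def go(yaw,tilt,pos,s=None):
    """print shift cm and rotvec deg from the measured pose to tool yaw/tilt (tilt + = pointing back to robot)"""
    s=s or state();T=Ro.from_euler("ZY",[yaw,tilt],degrees=True).as_matrix()@np.diag([1,-1,-1])
    rv=np.degrees(Ro.from_matrix(T@np.array(s["tcp_rot"]).T).as_rotvec());dp=(np.array(pos)-s["tcp_pos"])/10
    print("go cm",np.round(dp,2),"deg",np.round(rv,1),"rows",np.linalg.norm(dp)/4.17,np.linalg.norm(rv)/7.16)
E
python3 -c "
from h import *
go(-16.5,-20,[433,-97,110])"
```

```text
go cm [ -7.8  22.2 -10.4] deg [ -9.3 -63.5 -14.7] rows 6.18185897023071 9.198400795098394
```

Emit:
jog_arm:
  plan:
    - [[-0.5, 2.2, 0], [-0.9, -6.3, -1.5], 100]
    - [[-0.5, 2.2, 0], [-0.9, -6.3, -1.5], 100]
    - [[-0.5, 2.2, 0], [-0.9, -6.3, -1.5], 100]
    - [[-0.8, 2.2, -1.0], [-0.9, -6.3, -1.5], 100]
    - [[-0.8, 2.2, -1.5], [-0.9, -6.3, -1.5], 100]
    - [[-0.8, 2.2, -1.5], [-0.9, -6.3, -1.5], 100]
    - [[-0.8, 2.2, -1.5], [-0.9, -6.3, -1.5], 100]
    - [[-0.8, 2.2, -1.5], [-0.9, -6.3, -1.5], 100]

```text
clock: 3.5
tcp_pos: [457.7, -141.8, 147.3]
tcp_rot: [[0.966, -0.228, 0.122], [-0.224, -0.974, -0.044], [0.128, 0.016, -0.992]]
contact_force: [0.1, 0.3, -0.2]
width: 85.6
```

Emit:
jog_arm:
  plan:
    - [[-0.8, 2.2, -1.5], [-0.9, -6.3, -1.5], 100]
    - [[-1.5, 2.4, -1.9], [-0.9, -6.3, -1.5], 100]
    - [[0, 0, 0], [0, 0, 0], 100]
    - [[0, 0, 0], [0, 0, 0], 100]
    - [[0, 0, 0], [0, 0, 0], 100]
    - [[0, 0, 0], [0, 0, 0], 100]
    - [[0, 0, 0], [0, 0, 0], 100]
    - [[0, 0, 0], [0, 0, 0], 100]

```text
clock: 4.17
tcp_pos: [442.7, -126.1, 122.2]
tcp_rot: [[0.936, -0.273, 0.223], [-0.259, -0.962, -0.091], [0.24, 0.027, -0.97]]
contact_force: [0.1, -0.5, -0.8]
width: 85.5
```

```bash
python3 - <<'E'
from h import *
s=state();print(s["clock"],s["joint_pos"],s["tcp_pos"]);print(np.round(s["tcp_rot"],3))
im,d=snapshot("wrist");cv2.imwrite("pics/w2.png",im[...,::-1])
for n in["panel","panel_foot","panel_tab"]:print(n,[(r["score"],w("wrist",r["position"],s)) for r in place_of("wrist",n)[:2]])
r=silhouettes("wrist","panel")
p=cloud("wrist",d,r[0]["pixels"],s);p=p[abs(p[:,2]-10)<6];print(np.median(p,0),cv2.minAreaRect(p[:,:2].astype(np.float32)))
go(-16.5,-20,[469,-108.5,10],s)
E
```

```text
4.1667 [ 0.   0.2  0.1  2.3  0.1  0.4 -1.8] [ 442.7 -126.1  122.2]
[[ 0.9 -0.3  0.2]
 [-0.3 -1.  -0.1]
 [ 0.2  0.  -1. ]]
panel [(0.7, array([ 465.8, -107.2,   -1.1]))]
panel_foot [(0.7, array([ 532.9, -134. ,   -5.8]))]
panel_tab [(0.84, array([406.5, -86.5,  -1.8]))]
[ 472.9 -110.6    9.2] ((468.9241027832031, -110.43264770507812), (63.97072219848633, 128.71495056152344), 73.2518081665039)
go cm [  2.6   1.8 -11.2] deg [-0.2 -6.3 -0.6] rows 2.7949002259227047 0.8862708990948773
```

View pics/w2.png

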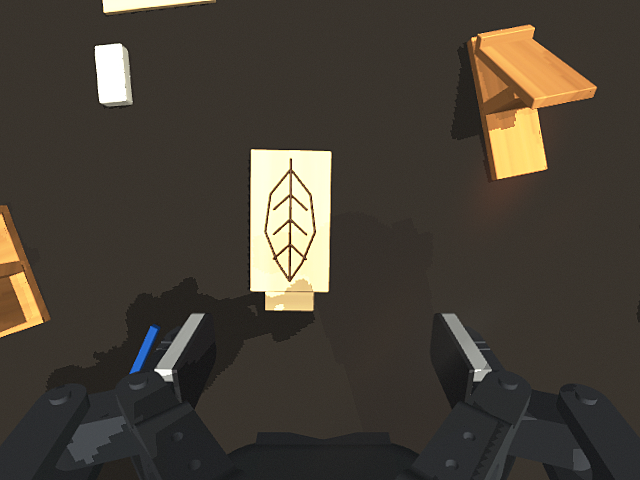

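Emit:
jog_arm:
  plan:
    - [[0.7, 0.4, -1.5], [0, 0, -0.7], 100]
    - [[0.7, 0.4, -1.5], [0, 0, 0], 100]
    - [[0.7, 0.4, -1.5], [0, 0, 0], 100]
    - [[0.6, 0.4, -1.5], [0, 0, 0], 100]
    - [[0, 0, -1.5], [0, 0, 0], 100]
    - [[0, 0, -1.2], [0, 0, 0], 100]
    - [[0, 0, -1.0], [0, 0, 0], 100]
    - [[0, 0, 0], [0, 0, 0], 100]

```text
clock: 5.08
tcp_pos: [466.8, -110.1, 29.6]
tcp_rot: [[0.935, -0.282, 0.216], [-0.268, -0.959, -0.095], [0.234, 0.031, -0.972]]
contact_force: [-0.8, -0.1, 0.3]
width: 85.4
```

```bash
python3 - <<'E'
from h import *
s=state();print(s["clock"],s["joint_pos"],s["tcp_pos"],s["contact_force"]);print(np.round(s["tcp_rot"],3))
im,d=snapshot("wrist");cv2.imwrite("pics/w3.png",im[...,::-1])
go(-16.6,-14,[469,-109.5,6],s)
# finger tips: cloud in tool frame of points near fingers
p=cloud("wrist",d,np.ones((480,640),bool),s);q=(p-s["tcp_pos"])@np.array(s["tcp_rot"])
m=(abs(abs(q[:,1])-45)<8)&(abs(q[:,0])<13)&(q[:,2]>-60)&(p[:,2]>2)
print("tip tool z max",np.percentile(q[m][:,2],[50,90,99]))
im2,_=snapshot("side");cv2.imwrite("pics/s3.png",cv2.resize(im2[330:430,340:440,::-1] if 0 else im2[180:300,300:460,::-1],(640,480)))
E
```

```text
5.0833 [ 0.1  0.4 -0.   2.3  0.5  0.2 -2.2] [ 466.8 -110.1   29.6] [-0.8 -0.1  0.3]
[[ 0.9 -0.3  0.2]
 [-0.3 -1.  -0.1]
 [ 0.2  0.  -1. ]]
go cm [ 0.2  0.1 -2.4] deg [ 1.6 -1.  -0.2] rows 0.5689755849397176 0.2594477889454234
tip tool z max [-55.7 -51.1 -49.1]
```

View pics/w3.png

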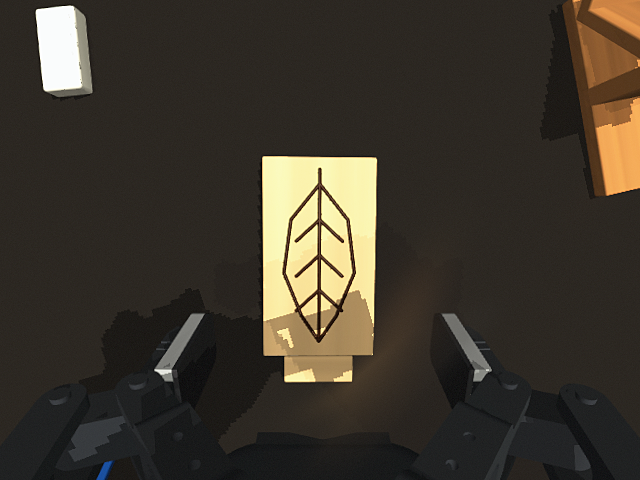

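Emit:
jog_arm:
  plan:
    - [[0.1, 0, -0.6], [1.0, 2.0, 0], 100]
    - [[0.1, 0.1, -0.6], [1.0, 2.0, 0], 100]
    - [[0, 0, -0.5], [1.0, 1.5, 0], 100]
    - [[0, 0, -0.4], [0, 0, 0], 100]
    - [[0, 0, -0.3], [0, 0, 0], 100]
    - [[0, 0, -0.2], [0, 0, 0], 100]
    - [[0, 0, 0], [0, 0, 0], 100]
    - [[0, 0, 0], [0, 0, 0], 100]

```text
clock: 5.85
tcp_pos: [469.1, -108.6, 5.0]
tcp_rot: [[0.952, -0.281, 0.123], [-0.277, -0.96, -0.044], [0.131, 0.008, -0.991]]
contact_force: [-0.8, 0.6, 0.7]
width: 85.3
```

```bash
python3 - <<'E'
from h import *
s=state();print(s["clock"],s["joint_pos"],s["tcp_pos"],s["contact_force"]);print(np.round(s["tcp_rot"],3))
go(-16.6,-8,[469,-109.5,2],s)
im2,_=snapshot("side");cv2.imwrite("pics/s3.png",cv2.resize(im2[180:300,300:460,::-1],(640,480)))
E
```

```text
5.85 [ 0.3  0.5 -0.2  2.2  0.4  0.3 -2.1] [ 469.1 -108.6    5. ] [-0.8  0.6  0.7]
[[ 1.  -0.3  0.1]
 [-0.3 -1.  -0. ]
 [ 0.1  0.  -1. ]]
go cm [-0.  -0.1 -0.3] deg [ 0.3 -0.6 -0.3] rows 0.07394700259835357 0.10220429192040932
```

View pics/s3.png

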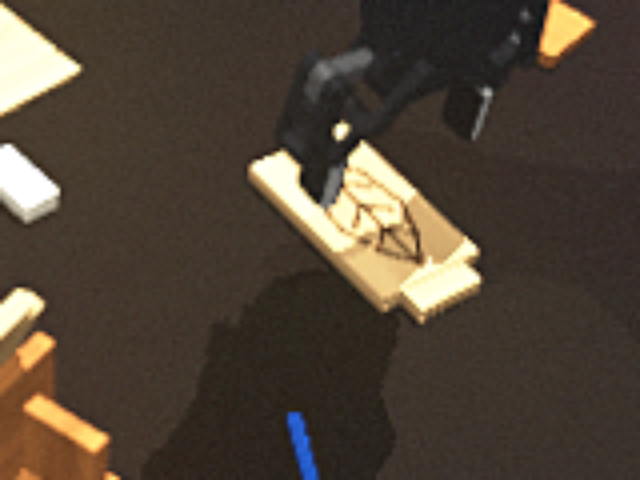

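Emit:
jog_arm:
  plan:
    - [[0, -0.1, 0], [0, 0, 0], 85]
    - [[0, 0, -0.2], [0, 0, 0], 85]
    - [[0, 0, -0.2], [0, 0, 0], 85]
    - [[0, 0, -0.2], [0, 0, 0], 85]
    - [[0, 0, -0.1], [0, 0, 0], 85]
    - [[0, 0, 0], [0, 0, 0], 85]
    - [[0, 0, 0], [0, 0, 0], 85]
    - [[0, 0, 0], [0, 0, 0], 85]

```text
clock: 6.57
tcp_pos: [469.6, -110.0, -2.1]
tcp_rot: [[0.952, -0.282, 0.123], [-0.278, -0.959, -0.044], [0.131, 0.007, -0.991]]
contact_force: [-0.0, -0.4, -0.0]
width: 72.7
```

Emit:
jog_arm:
  plan:
    - [[0, 0, -0.1], [0, 0, 0], 85]
    - [[0, 0, -0.1], [0, 0, 0], 85]
    - [[0, 0, 0], [0, 0, 0], 85]
    - [[0, 0, 0], [0, 0, 0], 85]
    - [[0, 0, 0], [0, 0, 0], 85]
    - [[0, 0, 0], [0, 0, 0], 85]
    - [[0, 0, 0], [0, 0, 0], 85]
    - [[0, 0, 0], [0, 0, 0], 85]

```text
clock: 7.23
tcp_pos: [469.6, -110.0, -4.0]
tcp_rot: [[0.952, -0.282, 0.124], [-0.278, -0.96, -0.044], [0.131, 0.007, -0.991]]
contact_force: [-0.3, -0.7, -1.1]
width: 72.4
```

Emit:
jog_arm:
  plan:
    - [[0, 0, -0.1], [0, 0, 0], 80]
    - [[0, 0, -0.1], [0, 0, 0], 80]
    - [[0, 0, 0], [0, 0, 0], 80]
    - [[0, 0, 0], [0, 0, 0], 80]
    - [[0, 0, 0], [0, 0, 0], 80]
    - [[0, 0, 0], [0, 0, 0], 80]
    - [[0, 0, 0], [0, 0, 0], 80]
    - [[0, 0, 0], [0, 0, 0], 80]

```text
clock: 7.9
tcp_pos: [469.7, -110.0, -6.0]
tcp_rot: [[0.952, -0.282, 0.124], [-0.278, -0.96, -0.044], [0.131, 0.007, -0.991]]
contact_force: [-0.6, -0.0, 0.6]
width: 68.4
```

```bash
python3 - <<'E'
from h import *
im2,_=snapshot("side");cv2.imwrite("pics/s4.png",cv2.resize(im2[180:300,300:460,::-1],(640,480)))
E
```

```text
(no output)
```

View pics/s4.png

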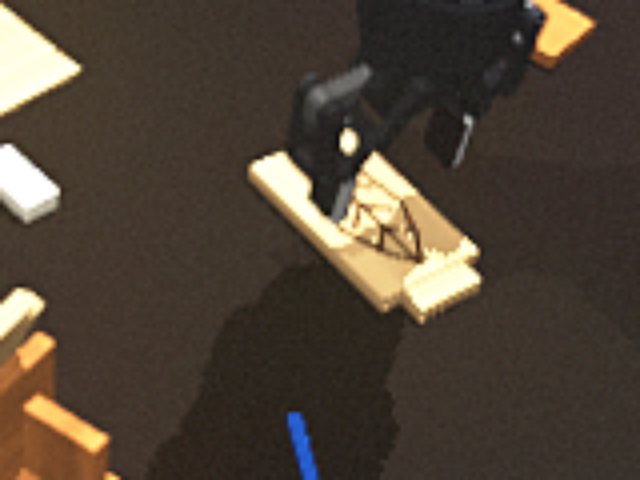

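```bash
python3 - <<'E'
from h import *
s=state();R=np.array(s["tcp_rot"])
for c in("side","top"):
    im,d=snapshot(c);p=cloud(c,d,np.ones((480,640),bool));q=(p-s["tcp_pos"])@R
    m=(abs(q[:,0])<16)&(abs(q[:,1])<60)&(q[:,2]>-60)&(p[:,2]>2)
    for lo in range(-60,60,10):
        k=m&(q[:,1]>=lo)&(q[:,1]<lo+10)
        if k.sum(): print(c,lo,k.sum(),"world z sorted low",np.sort(p[k][:,2])[:12:2],"max",p[k][:,2].max())
E
```

```text
side -60 6 world z sorted low [2.  2.4 2.6] max 4.17499041931709
side -50 35 world z sorted low [ 2.1  2.5  2.7  3.   3.7 37.4] max 52.79691829099996
side -40 54 world z sorted low [2.2 2.9 4.4 4.5 4.7 5.2] max 50.92911960199412
side -30 48 world z sorted low [7.5 7.8 7.9 8.  9.1 9.3] max 13.417836439199663
side -20 36 world z sorted low [ 8.1  9.   9.3  9.6  9.7 10. ] max 13.73933336703327
side -10 53 world z sorted low [8.3 8.6 9.1 9.6 9.7 9.8] max 14.410379763772358
side 0 46 world z sorted low [ 7.4  9.2  9.9 10.1 10.1 10.3] max 15.540097491997624
side 10 51 world z sorted low [8.1 9.2 9.4 9.7 9.7 9.8] max 13.828312340057595
side 20 54 world z sorted low [6.3 7.8 8.4 8.7 9.1 9.5] max 14.019438849781416
side 30 54 world z sorted low [34.7 38.3 38.8 39.4 39.8 40.3] max 54.19903515044642
side 40 13 world z sorted low [2.1 2.2 2.4 2.7 2.9 3.5] max 51.32092603291891
side 50 4 world z sorted low [2.2 2.5] max 2.6090171976290715
top -60 3 world z sorted low [2.  2.1] max 2.0566784618103657
top -50 2 world z sorted low [2.2] max 2.3458461856429556
top -40 4 world z sorted low [2.3 9. ] max 9.309277049153023
top -30 5 world z sorted low [ 5.   8.3 13. ] max 12.953480976663167
```

Emit:
jog_arm:
  plan:
    - [[0.2, 0, 0], [0, 0, 0], 90]
    - [[0.2, -0.1, 0], [0, 0, 0], 90]
    - [[0, 0, 0], [0, 0, 0], 90]
    - [[0, 0, -0.5], [0, 0, 0], 90]
    - [[0, 0, -0.5], [0, 0, 0], 90]
    - [[0, 0, -0.5], [0, 0, 0], 90]
    - [[0, 0, -0.3], [0, 0, 0], 90]
    - [[0, 0, 0], [0, 0, 0], 90]

```text
clock: 8.72
tcp_pos: [472.9, -110.8, -25.0]
tcp_rot: [[0.952, -0.281, 0.122], [-0.278, -0.96, -0.044], [0.129, 0.008, -0.992]]
contact_force: [0.5, -0.3, -0.1]
width: 76.6
```

```bash
cat > tip.py <<'E'
from h import *
s=state();R=np.array(s["tcp_rot"]);print(s["clock"],s["tcp_pos"],s["contact_force"],np.round(s["joint_pos"],2))
for c in("side","wrist"):
    im,d=snapshot(c);p=cloud(c,d,np.ones((480,640),bool),s);q=(p-s["tcp_pos"])@R
    for sg in(-1,1):
        m=(abs(q[:,0])<16)&(abs(sg*q[:,1]-40)<10)&(q[:,2]>-60)&(p[:,2]>7)
        if m.sum(): print(c,sg,m.sum(),"low z",np.sort(p[m][:,2])[:10:2],"tool z",np.sort(q[m][:,2])[-10::2],"absY",np.percentile(abs(q[m][:,1]),[1,50,99]))
im2,_=snapshot("side");cv2.imwrite("pics/s5.png",cv2.resize(im2[180:300,300:460,::-1],(640,480)))
E
python3 tip.py
```

```text
8.7167 [ 472.9 -110.8  -25. ] [ 0.5 -0.3 -0.1] [ 0.2  0.6 -0.1  2.2  0.4  0.2 -2.1]
side -1 30 low z [ 7.9  8.4  8.6  9.5 11. ] tool z [-38.4 -36.6 -36.  -35.4 -34.8] absY [30.3 42.2 49.8]
side 1 38 low z [ 8.5  8.8 10.9 21.2 22.5] tool z [-49.3 -47.  -46.1 -34.9 -32. ] absY [30.3 38.  43.4]
wrist -1 1035 low z [7.1 7.2 7.3 7.4 7.5] tool z [-31.8 -31.8 -31.8 -31.4 -30.8] absY [30.1 37.1 49.3]
wrist 1 1255 low z [7.  7.2 7.4 7.5 7.5] tool z [-31.3 -31.2 -31.1 -31.  -30.7] absY [30.1 39.8 49.7]
```

View pics/s5.png

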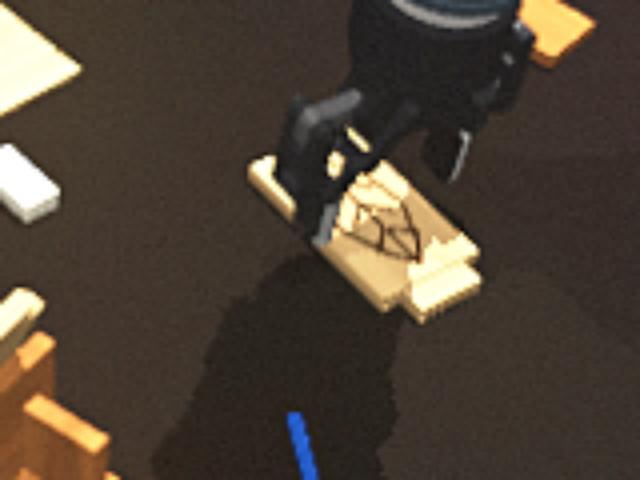

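Emit:
jog_arm:
  plan:
    - [[0, 0, -0.2], [0, 0, 0], 90]
    - [[0, 0, -0.2], [0, 0, 0], 90]
    - [[0, 0, -0.2], [0, 0, 0], 90]
    - [[0, 0, -0.1], [0, 0, 0], 90]
    - [[0, 0, -0.1], [0, 0, 0], 90]
    - [[0, 0, 0], [0, 0, 0], 90]
    - [[0, 0, 0], [0, 0, 0], 90]
    - [[0, 0, 0], [0, 0, 0], 90]

```text
clock: 9.53
tcp_pos: [473.7, -111.0, -32.0]
tcp_rot: [[0.952, -0.282, 0.124], [-0.278, -0.96, -0.044], [0.131, 0.007, -0.991]]
contact_force: [-0.1, 0.3, -0.4]
width: 76.6
```

```bash
python3 tip.py
```

```text
9.5333 [ 473.7 -111.   -32. ] [-0.1  0.3 -0.4] [ 0.2  0.6 -0.1  2.2  0.5  0.2 -2.2]
side -1 29 low z [ 7.2  8.3 10.2 10.4 12. ] tool z [-47.3 -44.8 -44.3 -43.8 -41.6] absY [30.6 43.  49.9]
side 1 42 low z [ 8.5  9.5  9.6 14.6 16. ] tool z [-49.2 -46.9 -42.7 -41.8 -41.2] absY [30.7 38.5 43.7]
wrist -1 1026 low z [7.2 7.6 7.6 7.7 7.8] tool z [-39.2 -39.1 -39.  -38.9 -38.7] absY [30.1 37.1 49.5]
wrist 1 1314 low z [7.  7.5 7.7 7.7 7.8] tool z [-38.6 -38.5 -38.3 -38.1 -37.9] absY [30.1 39.8 49.6]
```

Emit:
jog_arm:
  plan:
    - [[0, 0, -0.2], [0, 0, 0], 90]
    - [[0, 0, -0.2], [0, 0, 0], 90]
    - [[0, 0, -0.1], [0, 0, 0], 90]
    - [[0, 0, -0.1], [0, 0, 0], 90]
    - [[0, 0, 0], [0, 0, 0], 90]
    - [[0, 0, 0], [0, 0, 0], 90]
    - [[0, 0, 0], [0, 0, 0], 90]
    - [[0, 0, 0], [0, 0, 0], 90]

```text
clock: 10.35
tcp_pos: [473.6, -111.0, -38.0]
tcp_rot: [[0.952, -0.282, 0.124], [-0.278, -0.96, -0.044], [0.131, 0.007, -0.991]]
contact_force: [-0.6, 0.1, 0.5]
width: 76.9
```

```bash
python3 tip.py | head -4
```

```text
10.35 [ 473.6 -111.   -38. ] [-0.6  0.1  0.5] [ 0.2  0.6 -0.1  2.2  0.5  0.2 -2.2]
side -1 22 low z [ 7.6  9.   9.7 10.7 13.6] tool z [-53.5 -51.4 -50.2 -49.4 -48.6] absY [31.4 41.8 49.3]
side 1 47 low z [ 8.5  8.9  9.5  9.6 10.1] tool z [-48.5 -47.6 -47.4 -46.6 -45.9] absY [30.2 38.6 43.7]
wrist -1 1019 low z [7.1 7.1 7.2 7.3 7.3] tool z [-45.3 -45.3 -45.1 -45.1 -45. ] absY [30.  37.1 49.5]
```

View pics/s5.png

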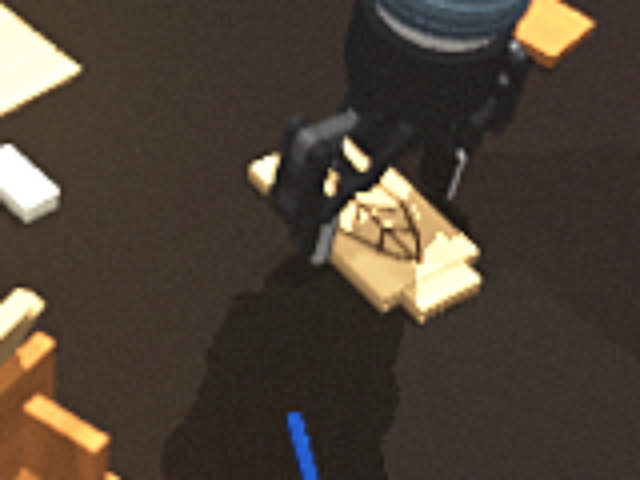

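Emit:
jog_arm:
  plan:
    - [[0, 0, 0], [0, 0, 0], 60]
    - [[0, 0, 0], [0, 0, 0], 60]
    - [[0, 0, 0], [0, 0, 0], 60]
    - [[0, 0, 0], [0, 0, 0], 60]
    - [[0, 0, 0], [0, 0, 0], 60]
    - [[0, 0, 0], [0, 0, 0], 60]
    - [[0, 0, 0], [0, 0, 0], 60]
    - [[0, 0, 0], [0, 0, 0], 60]
  newtons: 50

```text
clock: 11.17
tcp_pos: [473.7, -111.0, -37.5]
tcp_rot: [[0.951, -0.282, 0.124], [-0.278, -0.959, -0.044], [0.131, 0.007, -0.991]]
contact_force: [-3.6, 1.8, 8.8]
width: 62.0
```

Emit:
jog_arm:
  plan:
    - [[0, 0, 0.5], [0, 0, 0], 60]
    - [[0, 0, 1.5], [0, 0, 0], 60]
    - [[0, 0, 3], [0, 0, 0], 60]
    - [[0, 0, 3.5], [0, 0, 0], 60]
    - [[0, 0, 3.5], [0, 0, 0], 60]
    - [[0, 0, 3], [0, 0, 0], 60]
    - [[0, 0, 0], [0, 0, 0], 60]
    - [[0, 0, 0], [0, 0, 0], 60]

```text
clock: 11.83
tcp_pos: [474.8, -111.6, 113.6]
tcp_rot: [[0.951, -0.282, 0.127], [-0.279, -0.959, -0.045], [0.135, 0.007, -0.991]]
contact_force: [0.0, -0.2, -0.3]
width: 61.8
```

```bash
cat > pan.py <<'E'
from h import *
def pan(cams=("top","side","wrist"),names=("panel","panel_foot","panel_tab")):
    for c in cams:
        s=state();im,d=snapshot(c);cv2.imwrite(f"pics/last_{c}.png",im[...,::-1])
        for n in names:print(c,n,[(round(r["score"],2),w(c,r["position"],s)) for r in place_of(c,n)[:1]])
        r=silhouettes(c,"panel")
        if r:
            p=cloud(c,d,cv2.erode(r[0]["pixels"].astype(np.uint8),np.ones((3,3)))>0,s)
            if len(p)<10: continue
            for _ in range(4):
                u,sv,vt=np.linalg.svd(p-np.median(p,0),full_matrices=False);e=(p-np.median(p,0))@vt[2]
                p=p[abs(e)<max(3,2*np.median(abs(e)))] if abs(e).max()>3 else p
            k=vt[2]*np.sign(vt[2][2]);print(c,r[0]["score"],len(p),"mean",p.mean(0),"normal",np.round(k,3),"long",np.round(vt[0]*np.sign(vt[0][0]),3),"ext",np.ptp((p-p.mean(0))@vt[0]),np.ptp((p-p.mean(0))@vt[1]))
if __name__=="__main__":
    s=state();print(s["clock"],s["tcp_pos"],s["width"],s["contact_force"]);print(np.round(s["tcp_rot"],3));pan()
E
python3 pan.py
```

```text
11.8333 [ 474.8 -111.6  113.6] 61.75745974109527 [ 0.  -0.2 -0.3]
[[ 1.  -0.3  0.1]
 [-0.3 -1.  -0. ]
 [ 0.1  0.  -1. ]]
top panel []
top panel_foot [(0.82, array([ 533. , -129. ,  146.5]))]
top panel_tab []
side panel [(0.9, array([ 464.9, -108.7,  147.9]))]
side panel_foot [(0.61, array([ 528.4, -128.7,  145.9]))]
side panel_tab [(0.61, array([405.4, -88.5, 147.6]))]
side 0.88 825 mean [444.5 -98.6 157.6] normal [0. 0. 1.] long [ 1.  -0.2 -0. ] ext 130.39089995584825 65.72691296600384
wrist panel [(0.82, array([ 469. , -108.4,  147.9]))]
wrist panel_foot [(0.79, array([ 531.5, -130.1,  147.9]))]
wrist panel_tab [(0.61, array([407.8, -85.8, 143.9]))]
wrist 0.87 42591 mean [ 480.8 -114.1  158. ] normal [ 0. -0.  1.] long [ 1.  -0.3 -0. ] ext 115.39596411632559 63.864973679308164
```

```bash
python3 - <<'E'
from h import *
for c in("top","side"):
    im,d=snapshot(c);p=cloud(c,d,np.ones((480,640),bool))
    q=p[(p[:,2]>26)&(abs(p[:,1]+310)<50)&(abs(p[:,0]-530)<60)]
    for _ in range(8):
        A=np.c_[q[:,:2],np.ones(len(q))];k=np.linalg.lstsq(A,q[:,2],rcond=None)[0];e=A@k-q[:,2];q=q[abs(e)<max(2,2*np.median(abs(e)))]
    print(c,"slope plane",len(q),k,"downhill yaw",np.degrees(np.arctan2(-k[1],-k[0])),"slope deg",np.degrees(np.arctan(np.hypot(k[0],k[1]))))
    print(" rect",cv2.minAreaRect(q[:,:2].astype(np.float32)),"plane z at 563,-311",k@[563,-311,1])
    q=p[(p[:,2]>26)&(abs(p[:,1]+310)<50)&(abs(p[:,0]-530)<60)]; print("  y range by x",[ (x,np.percentile(q[abs(q[:,0]-x)<5][:,1],[2,98])) for x in(505,520,535,550) if (abs(q[:,0]-x)<5).sum()>5])
    # rack: tray/lip line
    q=p[(p[:,2]>14)&(p[:,2]<21)&(abs(p[:,0]-558)<14)&(abs(p[:,1]-240)<120)]
    if len(q)>20:print(" lip",len(q),np.polyfit(q[:,1],q[:,0],1).round(3),q.mean(0))
    q=p[(p[:,2]>74)&(p[:,2]<84)&(abs(p[:,0]-500)<25)&(abs(p[:,1]-241)<42)]
    if len(q)>20:print(" board",len(q),np.polyfit(q[:,1],q[:,0],1).round(3),q.mean(0),np.percentile(q[:,0],[5,95]))
    q=p[(p[:,2]>40)&(abs(p[:,0]-510)<60)&(abs(p[:,1]-241)<190)];print(" high y-range",np.percentile(q[:,1],[.5,99.5]),"z max",q[:,2].max())
    for n in("house_panel","boat_panel"):
        r=silhouettes(c,n); print(n,[(x["score"],np.percentile(cloud(c,d,x["pixels"]),[1,99],axis=0)) for x in r[:1]])
E
```

```text
top slope plane 486 [ -0.9   0.  561.2] downhill yaw -1.8988814058345018 slope deg 43.24235281013464
 rect ((532.3922119140625, -308.8799133300781), (44.39032745361328, 55.74534606933594), 89.9695816040039) plane z at 563,-311 22.364827381086116
  y range by x [(505, array([-329.2, -286.7])), (520, array([-329.5, -286.2])), (535, array([-330. , -287.2])), (550, array([-331. , -288.1]))]
 lip 388 [ -0. 553.] [548.  204.8  17.6]
 board 322 [ -0.  507.2] [495.9 240.8  79.6] [490.4 501.3]
 high y-range [112.8 354.5] z max 137.735766018945
house_panel [(0.72, array([[487.2, 123.8,  16.5],
       [539. , 186.6, 136.8]]))]
boat_panel [(0.68, array([[478.9, 291.8,  15.6],
       [531.7, 353.8, 136.5]]))]
side slope plane 138 [ -0.9   0.3 569.7] downhill yaw -16.620062688002157 slope deg 41.9461437821584
 rect ((532.8508911132812, -309.2940979003906), (45.00358200073242, 65.37970733642578), 85.92854309082031) plane z at 563,-311 4.9492434580514555
  y range by x [(505, array([-325.9, -285.5]))]
 lip 136 [ -0.  552.4] [547.5 201.7  18.4]
 board 318 [ -0.1 510.6] [494.1 241.6  79.4] [488.6 500.6]
 high y-range [115.6 367.6] z max 137.8395165337337
house_panel [(0.75, array([[486. , 130. ,  57.9],
       [519.6, 189.9, 136.5]]))]
boat_panel [(0.71, array([[477.8, 295.1,  26.6],
       [521.1, 356.7, 135.9]]))]
```

```bash
cat > rest.py <<'E'
from h import *
import sys
up=float(sys.argv[1]);nrm=float(sys.argv[2]);sl=float(sys.argv[3])
s=state();Rp=Ro.from_euler("ZY",[-2,45],degrees=True).as_matrix()
Rg=Ro.from_euler("ZY",[-16.6,0],degrees=True).as_matrix() # panel at lift
Rt=np.array([[0.951,-0.282,0.127],[-0.279,-0.959,-0.045],[0.135,0.007,-0.991]])
T=Rp@Rg.T@Rt
o=np.array([564,-310,20])+Rp@np.array([-65-sl,0,nrm])+[0,0,up]
tcp=o-Rp@np.array([-7.6,.9,37.5])
rv=np.degrees(Ro.from_matrix(T@np.array(s["tcp_rot"]).T).as_rotvec())
print(s["clock"],s["tcp_pos"],s["contact_force"],"target",tcp,"\ncm",np.round((tcp-s["tcp_pos"])/10,2),"deg",np.round(rv,1),np.round(s["joint_pos"],2))
E
python3 rest.py 90 4 4
```

```text
12.8833 [ 473.6 -111.   112. ] [-0.9  0.3  0.2] target [ 496.9 -308.6  129.7] 
cm [  2.3 -19.8   1.8] deg [ 7.2 44.3 13.8] [ 0.4  0.3 -0.4  2.1  0.3  0.6 -2. ]
```

Emit:
jog_arm:
  plan:
    - [[0.3, -2.4, 0.5], [0.9, 5.5, 1.7], 60]
    - [[0.3, -2.4, 0.5], [0.9, 5.5, 1.7], 60]
    - [[0.3, -2.4, 0.4], [0.9, 5.5, 1.7], 60]
    - [[0.3, -2.4, 0.4], [0.9, 5.5, 1.7], 60]
    - [[0.3, -2.4, 0], [0.9, 5.5, 1.7], 60]
    - [[0.3, -2.4, 0], [0.9, 5.5, 1.7], 60]
    - [[0.3, -2.4, 0], [0.9, 5.5, 1.7], 60]
    - [[0.2, -3.0, 0], [0.9, 5.6, 1.8], 60]

```text
clock: 13.55
tcp_pos: [497.6, -309.3, 130.4]
tcp_rot: [[0.796, -0.027, -0.605], [-0.023, -1.0, 0.015], [-0.605, 0.002, -0.796]]
contact_force: [0.3, -0.2, -0.9]
width: 62.3
```

```bash
python3 rest.py 90 4 4;python3 rest.py 0 4 4; python3 pan.py
```

```text
13.55 [ 497.6 -309.3  130.4] [ 0.3 -0.2 -0.9] target [ 496.9 -308.6  129.7] 
cm [-0.1  0.1 -0.1] deg [-0.  0. -0.] [ 0.5  0.9 -0.3  1.2  0.3  1.7 -1.4]
13.55 [ 497.6 -309.3  130.4] [ 0.3 -0.2 -0.9] target [ 496.9 -308.6   39.7] 
cm [-0.1  0.1 -9.1] deg [-0.  0. -0.] [ 0.5  0.9 -0.3  1.2  0.3  1.7 -1.4]
13.55 [ 497.6 -309.3  130.4] 62.26466200758822 [ 0.3 -0.2 -0.9]
[[ 0.8 -0.  -0.6]
 [-0.  -1.   0. ]
 [-0.6  0.  -0.8]]
top panel [(0.66, array([ 518.8, -310.6,  155.3]))]
top panel_foot [(0.7, array([ 565.9, -310.5,  112.2]))]
top panel_tab [(0.84, array([ 473.9, -304.1,  207.3]))]
top 0.74 1571 mean [ 515.9 -310.9  178.3] normal [ 0.7 -0.   0.7] long [ 0.7 -0.2 -0.7] ext 134.70249986853625 66.81523387094015
side panel [(0.74, array([ 517.5, -306.4,  163.3]))]
side panel_foot [(0.94, array([ 560.4, -307.5,  110.6]))]
side panel_tab [(0.75, array([ 470.4, -304.9,  207.9]))]
side 0.77 121 mean [ 507.8 -284.2  182.2] normal [0.7 0.  0.7] long [ 0.7  0.1 -0.7] ext 123.21989622212459 36.29703815967455
wrist panel [(0.76, array([ 518.2, -312.1,  164.9]))]
wrist panel_foot [(0.73, array([ 567. , -315.6,  113.4]))]
wrist panel_tab [(0.84, array([ 474.7, -301.6,  206.8]))]
wrist 0.75 42847 mean [ 535.6 -311.   159.5] normal [ 0.7 -0.   0.7] long [ 0.7 -0.  -0.7] ext 115.70216350624423 63.899100446343105
```

Emit:
jog_arm:
  plan:
    - [[0, 0, -2], [0, 0, 0], 60]
    - [[0, 0, -2], [0, 0, 0], 60]
    - [[0, 0, -2], [0, 0, 0], 60]
    - [[0, 0, -1.2], [0, 0, 0], 60]
    - [[0, 0, -0.8], [0, 0, 0], 60]
    - [[0, 0, -0.4], [0, 0, 0], 60]
    - [[0, 0, -0.2], [0, 0, 0], 60]
    - [[0, 0, 0], [0, 0, 0], 60]

```text
clock: 14.97
tcp_pos: [497.0, -309.1, 44.3]
tcp_rot: [[0.798, -0.029, -0.602], [-0.026, -1.0, 0.014], [-0.602, 0.004, -0.798]]
contact_force: [0.0, 0.0, -0.4]
width: 62.3
```

```bash
python3 rest.py 0 0 0; python3 pan.py|grep -v panel_tab; python3 - <<'E'
from h import *
a=cv2.imread("pics/last_wrist.png");b=cv2.imread("pics/last_side.png");cv2.imwrite("pics/r1.png",np.hstack([cv2.resize(a,(400,300)),cv2.resize(b[130:280,360:560],(400,300))]))
E
```

```text
14.9667 [ 497.  -309.1   44.3] [ 0.   0.  -0.4] target [ 496.9 -308.6   34.1] 
cm [-0.   0.1 -1. ] deg [0.1 0.2 0.1] [ 0.5  1.  -0.2  1.2  0.4  1.6 -1.4]
14.9667 [ 497.  -309.1   44.3] 62.267531641558264 [ 0.   0.  -0.4]
[[ 0.8 -0.  -0.6]
 [-0.  -1.   0. ]
 [-0.6  0.  -0.8]]
top panel [(0.7, array([ 518. , -310.8,   69.3]))]
top panel_foot [(0.67, array([ 564.5, -309. ,   24.3]))]
top 0.59 1372 mean [ 515.7 -310.9   91.4] normal [ 0.7 -0.   0.7] long [ 0.7 -0.2 -0.7] ext 135.58159042502461 65.72773599421811
side panel [(0.73, array([ 518.3, -305.2,   79.3]))]
side panel_foot [(0.89, array([ 563.2, -310.4,   27.4]))]
side 0.74 165 mean [ 508.9 -294.9   98.1] normal [0.7 0.  0.7] long [ 0.7  0.1 -0.7] ext 122.59103986781551 60.009475449534165
wrist panel [(0.9, array([ 517.7, -310.3,   73.4]))]
wrist panel_foot [(0.7, array([ 566.4, -316.7,   27.7]))]
wrist 0.58 42845 mean [ 535.4 -311.4   71.6] normal [ 0.7 -0.   0.7] long [ 0.7 -0.  -0.7] ext 115.40563530486557 63.789806090949654
```

View pics/r1.png

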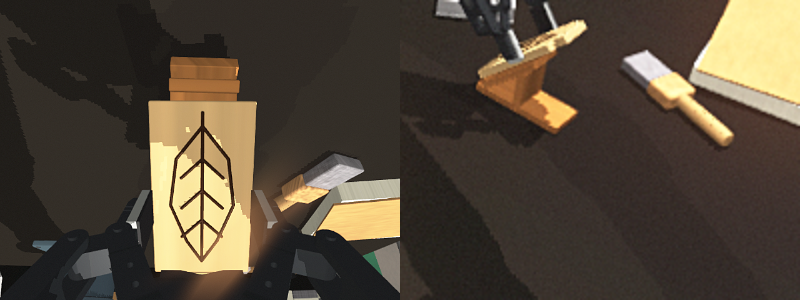

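Emit:
jog_arm:
  plan:
    - [[0, 0, -0.2], [0, 0, 0], 60]
    - [[0, 0, -0.2], [0, 0, 0], 60]
    - [[0, 0, -0.2], [0, 0, 0], 60]
    - [[0, 0, 0], [0, 0, 0], 60]
    - [[0, 0, 0], [0, 0, 0], 60]
    - [[0, 0, 0], [0, 0, 0], 60]
    - [[0, 0, 0], [0, 0, 0], 60]
    - [[0, 0, 0], [0, 0, 0], 60]

```text
clock: 16.38
tcp_pos: [496.7, -309.0, 38.0]
tcp_rot: [[0.798, -0.029, -0.602], [-0.026, -1.0, 0.014], [-0.602, 0.004, -0.798]]
contact_force: [-0.9, -0.4, -1.1]
width: 62.0
```

Emit:
jog_arm:
  plan:
    - [[0, 0, -0.1], [0, 0, 0], 60]
    - [[0, 0, -0.1], [0, 0, 0], 60]
    - [[0, 0, 0], [0, 0, 0], 60]
    - [[0, 0, 0], [0, 0, 0], 60]
    - [[0, 0, 0], [0, 0, 0], 60]
    - [[0, 0, 0], [0, 0, 0], 60]
    - [[0, 0, 0], [0, 0, 0], 60]
    - [[0, 0, 0], [0, 0, 0], 60]

```text
clock: 17.05
tcp_pos: [496.4, -309.1, 36.3]
tcp_rot: [[0.797, -0.029, -0.603], [-0.026, -1.0, 0.014], [-0.603, 0.004, -0.798]]
contact_force: [-2.7, 0.9, 5.6]
width: 62.6
```

Emit:
jog_arm:
  plan:
    - [[0, 0, -0.05], [0, 0, 0], 75]
    - [[0, 0, 0], [0, 0, 0], 90]
    - [[0, 0, 0], [0, 0, 0], 90]
    - [[0, 0, 0], [0, 0, 0], 90]
    - [[0.6, 0, 0.8], [0, 0, 0], 95]
    - [[1.2, 0, 1.6], [0, 0, 0], 95]
    - [[1.8, 0, 2.4], [0, 0, 0], 95]
    - [[2.2, 0, 3.0], [0, 0, 0], 95]

```text
clock: 17.72
tcp_pos: [554.1, -309.1, 113.8]
tcp_rot: [[0.796, -0.029, -0.605], [-0.025, -1.0, 0.015], [-0.605, 0.003, -0.796]]
contact_force: [0.9, -0.8, -0.4]
width: 81.3
```

```bash
python3 pan.py; python3 - <<'E'
from h import *
a=cv2.imread("pics/last_wrist.png");b=cv2.imread("pics/last_side.png");cv2.imwrite("pics/r2.png",np.hstack([cv2.resize(a,(400,300)),cv2.resize(b[130:280,360:560],(400,300))]))
E
```

```text
17.7167 [ 554.1 -309.1  113.8] 81.28111484854034 [ 0.9 -0.8 -0.4]
[[ 0.8 -0.  -0.6]
 [-0.  -1.   0. ]
 [-0.6  0.  -0.8]]
top panel [(0.61, array([ 517.5, -309.4,   63.8]))]
top panel_foot [(0.91, array([ 568.8, -309.9,   17.2]))]
top panel_tab [(0.87, array([ 472.9, -305.1,  112.2]))]
top 0.73 1711 mean [ 522.4 -307.    76. ] normal [ 0.7 -0.   0.7] long [ 0.7 -0.  -0.7] ext 130.76045803891128 63.609853586860375
side panel [(0.56, array([ 517.3, -308.1,   67.8]))]
side panel_foot [(0.84, array([ 563.6, -307.9,   19.2]))]
side panel_tab []
side 0.66 254 mean [ 515.9 -294.4   81.7] normal [ 0.7 -0.   0.7] long [ 0.7  0.1 -0.7] ext 132.38309587521988 56.707498785780516
wrist panel [(0.71, array([ 518.1, -308.4,   67.4]))]
wrist panel_foot [(0.87, array([ 566.8, -315.2,   21.9]))]
wrist panel_tab [(0.65, array([ 471.1, -303.6,  107.1]))]
wrist 0.94 18346 mean [ 530.1 -311.1   68.6] normal [ 0.7 -0.   0.7] long [ 0.7 -0.  -0.7] ext 128.40167593715876 63.62659373607269
```

View pics/r2.png

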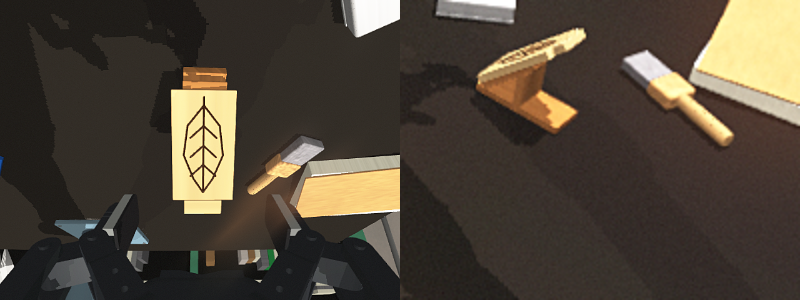

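```bash
cat >> h.py <<'E'
def go2(yaw,phi,pos,s=None):
    """phi: angle of the tool below level; jaws in the vertical plane, tool x = left"""
    s=s or state();Z=Ro.from_euler("z",yaw,degrees=True).apply([np.cos(np.radians(phi)),0,-np.sin(np.radians(phi))]);X=Ro.from_euler("z",yaw,degrees=True).apply([0,1,0])
    T=np.c_[X,np.cross(Z,X),Z]
    rv=np.degrees(Ro.from_matrix(T@np.array(s["tcp_rot"]).T).as_rotvec());dp=(np.array(pos)-s["tcp_pos"])/10
    print(s["clock"],"at",s["tcp_pos"],"J",np.round(s["joint_pos"],2),"\ngo cm",np.round(dp,2),"deg",np.round(rv,1),"rows",np.linalg.norm(dp)/4.17,np.linalg.norm(rv)/7.16)
E
python3 -c "
from h import *
go2(-2,45,[445,-305,145]);go2(-2,75,[445,-305,145])"
```

```text
18.4667 at [ 554.4 -309.1  113.3] J [ 0.4  1.1 -0.2  1.   0.3  1.8 -1.4] 
go cm [-10.9   0.4   3.2] deg [ -8.5 -62.9  96.2] rows 2.7340666661552255 16.095287087161225
18.4667 at [ 554.4 -309.1  113.3] J [ 0.4  1.1 -0.2  1.   0.3  1.8 -1.4] 
go cm [-10.9   0.4   3.2] deg [ 16.6 -41.   90.6] rows 2.7340666661552255 14.08469605303003
```

Emit:
jog_arm:
  plan:
    - [[1.0, 0, 2.0], [-0.5, -3.7, 5.66], 60]
    - [[0.5, 0, 2.0], [-0.5, -3.7, 5.66], 40]
    - [[0, 0, 2.0], [-0.5, -3.7, 5.66], 35]
    - [[-1, 0, 1.0], [-0.5, -3.7, 5.66], 35]
    - [[-1, 0, 0.5], [-0.5, -3.7, 5.66], 35]
    - [[-1, 0, 0], [-0.5, -3.7, 5.66], 35]
    - [[-1, 0, 0], [-0.5, -3.7, 5.66], 35]
    - [[-1, 0, 0], [-0.5, -3.7, 5.66], 35]

```text
clock: 19.13
tcp_pos: [519.7, -308.0, 189.4]
tcp_rot: [[0.764, 0.645, 0.017], [0.618, -0.724, -0.306], [-0.185, 0.244, -0.952]]
contact_force: [0.4, -1.7, 0.3]
width: 29.8
```

Emit:
jog_arm:
  plan:
    - [[-1, 0, 0], [-0.5, -3.7, 5.66], 35]
    - [[-1, 0, 0], [-0.5, -3.7, 5.66], 35]
    - [[-1, 0, 0], [-0.5, -3.7, 5.66], 35]
    - [[-1, 0, 0], [-0.5, -3.7, 5.66], 35]
    - [[-1, 0, 0], [-0.5, -3.7, 5.66], 35]
    - [[-1, 0, 0], [-0.5, -3.7, 5.66], 35]
    - [[-1, 0, 0], [-0.5, -3.7, 5.66], 35]
    - [[0, 0, 0], [-0.5, -3.7, 5.66], 35]

```text
clock: 19.8
tcp_pos: [458.9, -309.7, 174.6]
tcp_rot: [[0.326, 0.806, 0.494], [0.945, -0.269, -0.184], [-0.016, 0.527, -0.849]]
contact_force: [1.0, 0.4, -1.6]
width: 29.9
```

```bash
python3 -c "
from h import *
go2(-2,45,[445,-305,145]);s=state();print(np.round(s['tcp_rot'],3),s['width'])"
```

```text
19.8 at [ 458.9 -309.7  174.6] J [ 1.5  0.3 -1.   2.3  0.8  0.2 -0.5] 
go cm [-1.4  0.5 -3. ] deg [ -1.5 -13.2  17. ] rows 0.7919525198392827 3.013047349361534
[[ 0.3  0.8  0.5]
 [ 0.9 -0.3 -0.2]
 [-0.   0.5 -0.8]] 29.906282996718488
```

Emit:
jog_arm:
  plan:
    - [[0, 0, 0], [-0.3, -2.2, 2.8], 35]
    - [[0, 0, 0], [-0.3, -2.2, 2.8], 35]
    - [[0, 0, 0], [-0.3, -2.2, 2.8], 35]
    - [[0, 0, 0], [-0.3, -2.2, 2.8], 35]
    - [[0, 0, 0], [-0.3, -2.2, 2.8], 35]
    - [[0, 0, 0], [-0.3, -2.2, 2.8], 35]
    - [[0, 0, 0], [0, 0, 0], 35]
    - [[0, 0, 0], [0, 0, 0], 35]

```text
clock: 20.47
tcp_pos: [472.5, -311.8, 149.7]
tcp_rot: [[0.077, 0.727, 0.682], [0.997, -0.051, -0.059], [-0.008, 0.685, -0.729]]
contact_force: [-0.0, -0.1, -0.8]
width: 30.1
```

```bash
python3 -c "
from h import *
go2(-2,45,[460,-305,145]);s=state();print(np.round(s['tcp_rot'],3),s['width'])"
```

```text
20.4667 at [ 472.5 -311.8  149.7] J [ 1.8  0.7 -1.3  2.3  1.9  0.2 -1. ] 
go cm [-1.2  0.7 -0.5] deg [ 0.4 -1.8  2.4] rows 0.3599591813433959 0.4275719335083316
[[ 0.1  0.7  0.7]
 [ 1.  -0.1 -0.1]
 [-0.   0.7 -0.7]] 30.096741510870462
```

```bash
python3 - <<'E'
from h import *
s=state();R=np.array(s["tcp_rot"])
for c in("wrist","side","top"):
    im,d=snapshot(c);p=cloud(c,d,np.ones((480,640),bool),s);q=(p-s["tcp_pos"])@R
    for sg in(-1,1):
        m=(abs(q[:,0])<13)&(sg*q[:,1]>12)&(sg*q[:,1]<32)&(q[:,2]>-70)&(q[:,2]<12)
        if m.sum()>5: print(c,sg,m.sum(),"tool z pct",np.percentile(q[m][:,2],[50,80,90,95,100]),np.histogram(q[m][:,2],bins=np.arange(-70,15,10))[0])
im,d=snapshot("side");cv2.imwrite("pics/g1.png",np.hstack([cv2.resize(im[100:250,340:540,::-1],(400,300)),cv2.resize(snapshot("wrist")[0][...,::-1],(400,300))]))
E
```

```text
wrist -1 1790 tool z pct [-57.  -48.  -44.3 -41.9 -35.8] [707 610 437  36   0   0   0   0]
wrist 1 1807 tool z pct [-57.1 -48.1 -44.3 -42.  -36.3] [715 620 434  38   0   0   0   0]
side -1 78 tool z pct [-57.7 -48.7 -44.  -41.2 -39.1] [30 31 15  2  0  0  0  0]
side 1 67 tool z pct [-56.8 -49.1 -46.7 -44.3 -43.2] [27 23 17  0  0  0  0  0]
top -1 173 tool z pct [-53.  -43.2 -40.5 -39.  -36.3] [47 60 51 15  0  0  0  0]
top 1 167 tool z pct [-56.3 -49.  -44.5 -43.4 -38.9] [55 71 38  3  0  0  0  0]
```

View pics/g1.png

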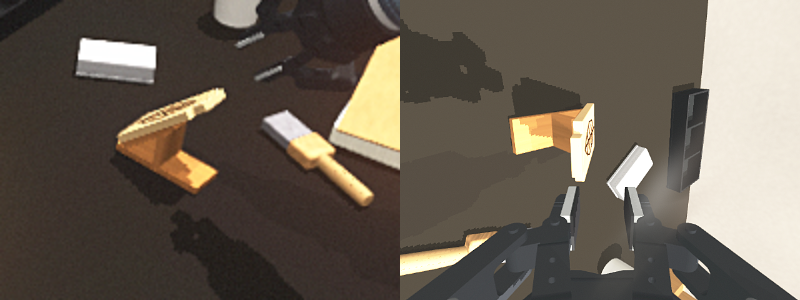

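Emit:
jog_arm:
  plan:
    - [[0, 0.1, -0.7], [0.1, -0.6, 0.8], 35]
    - [[0, 0.1, -0.8], [0.1, -0.6, 0.8], 35]
    - [[0, 0.1, -0.8], [0.1, -0.6, 0.8], 35]
    - [[0, 0.1, -0.8], [0, 0, 0], 35]
    - [[0, 0, 0], [0, 0, 0], 35]
    - [[0, 0, 0], [0, 0, 0], 35]
    - [[0, 0, 0], [0, 0, 0], 35]
    - [[0, 0, 0], [0, 0, 0], 35]

```text
clock: 21.38
tcp_pos: [473.3, -308.1, 120.0]
tcp_rot: [[0.032, 0.706, 0.707], [0.999, -0.018, -0.027], [-0.006, 0.708, -0.707]]
contact_force: [0.6, 0.1, -0.0]
width: 29.7
```

```bash
cat > gr.py <<'E'
from h import *
s=state();R=np.array(s["tcp_rot"]);print(np.round(R,3),s["contact_force"],s["width"]);go2(-2,45,[520,-307,64],s)
x=np.array(s["tcp_pos"]);print("TCP n off",(x[0]+x[2])*.7071-418,"tip past tab",(x[0]-x[2])*.7071-38-254.6)
im,d=snapshot("wrist")
r=silhouettes("wrist","panel")
if r:
    p=cloud("wrist",d,cv2.erode(r[0]["pixels"].astype(np.uint8),np.ones((3,3)))>0,s);print("panel score",r[0]["score"],len(p));q=(p-x)@R
    m=(abs(p[:,0]+0)>0); print("tool coords x pct",np.percentile(q[:,0],[2,50,98]),"y",np.percentile(q[:,1],[2,50,98]),"z",np.percentile(q[:,2],[2,50,98]))
p=cloud("wrist",d,np.ones((480,640),bool),s);q=(p-x)@R
m=(q[:,2]>-30)&(q[:,2]<12)&(abs(q[:,0])<36)&(abs(q[:,1])<40)
print("near tab",m.sum(),np.percentile(q[m],[2,50,98],axis=0) if m.sum() else "")
E
python3 gr.py
```

```text
[[ 0.   0.7  0.7]
 [ 1.  -0.  -0. ]
 [-0.   0.7 -0.7]] [ 0.6  0.1 -0. ] 29.694579691222977
21.3833 at [ 473.3 -308.1  120. ] J [ 1.8  0.9 -1.3  2.3  2.1  0.2 -1.1] 
go cm [ 4.7  0.1 -5.6] deg [ 0.4  0.  -0.1] rows 1.749936298196062 0.054383948924808044
TCP n off 1.5062220812155829 tip past tab -42.830702325842424
panel score 0.58 2054
tool coords x pct [-28.6  14.6  31.4] y [-7.2 -2.5  2.8] z [  4.4   6.3 105.9]
near tab 1376 [[-19.1  -8.3   4.3]
 [  1.6  -3.    5.6]
 [ 19.5   1.7   9.4]]
```

Emit:
jog_arm:
  plan:
    - [[-0.2, 0, -0.2], [0, 0, 0], 35]
    - [[0.6, 0, -0.6], [0, 0, 0], 35]
    - [[0.9, 0, -0.9], [0, 0, 0], 35]
    - [[0.9, -0.1, -0.9], [0, 0, 0], 35]
    - [[0.8, 0, -0.8], [0, 0, 0], 35]
    - [[0.5, 0, -0.5], [0, 0, 0], 35]
    - [[0, 0, 0], [0, 0, 0], 35]
    - [[0, 0, 0], [0, 0, 0], 35]

```text
clock: 22.15
tcp_pos: [507.9, -308.4, 80.2]
tcp_rot: [[0.032, 0.706, 0.707], [0.999, -0.02, -0.026], [-0.004, 0.708, -0.707]]
contact_force: [0.8, 0.9, 0.1]
width: 30.1
```

```bash
python3 gr.py
```

```text
[[ 0.   0.7  0.7]
 [ 1.  -0.  -0. ]
 [-0.   0.7 -0.7]] [0.8 0.9 0.1] 30.078794233437442
22.15 at [ 507.9 -308.4   80.2] J [ 1.8  1.1 -1.2  2.3  2.2  0.4 -1.1] 
go cm [ 1.2  0.1 -1.6] deg [ 0.2  0.  -0.1] rows 0.48644034571983347 0.03805587771007322
TCP n off -2.0916263431744255 tip past tab 9.821635076067338
panel score 0.74 3731
tool coords x pct [-18.7  16.6  30.5] y [-3.9  1.2  6.4] z [-48.2 -46.3  58.3]
near tab 1582 [[-21.1 -11.  -29.8]
 [ 15.   -6.    3. ]
 [ 30.6   6.7  10.1]]
```

Emit:
jog_arm:
  plan:
    - [[0.5, 0, -0.4], [0, 0, 0], 35]
    - [[0.6, 0, -0.5], [0, 0, 0], 35]
    - [[0.5, 0, -0.4], [0, 0, 0], 35]
    - [[0, 0, 0], [0, 0, 0], 35]
    - [[0, 0, 0], [0, 0, 0], 20]
    - [[0, 0, 0], [0, 0, 0], 5]
    - [[0, 0, 0], [0, 0, 0], 5]
    - [[0, 0, 0], [0, 0, 0], 5]
  newtons: 40

```text
clock: 22.92
tcp_pos: [524.3, -308.6, 67.8]
tcp_rot: [[0.032, 0.706, 0.708], [0.999, -0.019, -0.026], [-0.005, 0.708, -0.706]]
contact_force: [3.0, 0.4, 0.2]
width: 9.5
```

Emit:
jog_arm:
  plan:
    - [[0, 0, 0], [0, 0, 0], 5]
    - [[0, 0, 0], [0, 0, 0], 5]
    - [[0, 0, 0], [0, 0, 0], 5]
    - [[0, 0, 0], [0, 0, 0], 5]
    - [[0, 0, 0], [0, 0, 0], 5]
    - [[0, 0, 0], [0, 0, 0], 5]
    - [[0, 0, 0], [0, 0, 0], 5]
    - [[0, 0, 0], [0, 0, 0], 5]
  newtons: 70

```text
clock: 23.58
tcp_pos: [524.2, -308.6, 67.6]
tcp_rot: [[0.032, 0.706, 0.708], [0.999, -0.019, -0.026], [-0.005, 0.708, -0.706]]
contact_force: [2.7, 1.5, 3.9]
width: 8.8
```

```bash
python3 pan.py
```

```text
23.5833 [ 524.2 -308.6   67.6] 8.845855743008986 [2.7 1.5 3.9]
[[ 0.   0.7  0.7]
 [ 1.  -0.  -0. ]
 [-0.   0.7 -0.7]]
top panel [(0.62, array([ 518.8, -304.6,   64.2]))]
top panel_foot [(0.84, array([ 563. , -307.4,   16.6]))]
top panel_tab [(0.6, array([ 475.7, -304.1,  113.5]))]
top 0.88 1249 mean [ 531.6 -305.4   67.5] normal [ 0.7 -0.   0.7] long [ 0.7 -0.2 -0.7] ext 134.709646228388 75.57746108768495
side panel [(0.91, array([ 514.8, -306.2,   70.1]))]
side panel_foot [(0.76, array([ 563.1, -309.9,   15.6]))]
side panel_tab [(0.8, array([ 471.1, -302.5,  113.8]))]
side 0.66 216 mean [ 523.7 -289.7   73.3] normal [0.7 0.  0.7] long [ 0.7 -0.1 -0.7] ext 123.78173786742775 56.329511731661086
wrist panel [(0.68, array([ 514.1, -310.6,   67.9]))]
wrist panel_foot []
wrist panel_tab [(0.55, array([ 474.6, -305.2,  108.9]))]
wrist 0.8 4264 mean [ 488.2 -294.7  103.1] normal [ 0.7 -0.   0.7] long [ 0.7  0.2 -0.7] ext 133.83745258621846 45.741917897110554
```

```bash
cat > rack.py <<'E'
from h import *
import sys
fx,fy,fz,phi=map(float,sys.argv[1:5]);yaw=float(sys.argv[5]) if len(sys.argv)>5 else 2.7
Z=Ro.from_euler("z",yaw,degrees=True).apply([np.cos(np.radians(phi)),0,-np.sin(np.radians(phi))]);X=Ro.from_euler("z",yaw,degrees=True).apply([0,1,0])
T=np.c_[X,np.cross(Z,X),Z];s=state();print(s["contact_force"],s["width"])
print("foot now",np.array(s["tcp_pos"])+np.array(s["tcp_rot"])@[0,-5,61.7],"phi now",np.degrees(np.arcsin(-np.array(s["tcp_rot"])[2,2])))
go2(yaw,phi,np.array([fx,fy,fz])-T@[0,-5,61.7],s)
E
python3 rack.py 527 241 180 72; python3 - <<'E'
from h import *
L={}
for i in range(4):
    for c in("top","side"):
        snapshot(c)
        for n in("place","house_panel","boat_panel","rack"):
            for r in place_of(c,n)[:1]:
                L.setdefault((c,n),[]).append(w(c,r["position"]))
for k in L:print(k,len(L[k]),np.median(L[k],0),np.std(L[k],0))
E
```

```text
[2.1 1.6 4.5] 8.662729874257273
foot now [ 564.4 -310.1   20.5] phi now 44.91753282957408
24.3333 at [ 524.2 -308.6   67.6] J [ 1.7  1.1 -1.2  2.2  2.2  0.4 -1.1] 
go cm [-1.1 54.9 17.3] deg [ 0.1 27.1  4.4] rows 13.802537501995193 3.833127290025088
('top', 'place') 4 [522.6 243.8  12.9] [6.1 2.  5.3]
('top', 'house_panel') 4 [528.1 158.2  10.2] [1.5 2.8 0.3]
('top', 'boat_panel') 4 [522.7 283.4  13.6] [ 17.5 266.4   1.8]
('top', 'rack') 4 [508.9 241.7  -0.2] [ 89.4 132.3   1.8]
('side', 'place') 4 [525.8 243.1   7.1] [0.7 1.2 1.2]
('side', 'house_panel') 3 [530.  157.6   6. ] [0.9 0.2 0.3]
('side', 'boat_panel') 4 [524.8 325.2  11.7] [0.7 1.2 1.1]
('side', 'rack') 4 [508.3 234.8  -1.3] [ 8.3 33.9  3.4]
```

Emit:
jog_arm:
  plan:
    - [[0, 0, 0.5], [0, 0, 0], 5]
    - [[0, 0, 1.0], [0, 0, 0], 5]
    - [[0, 0, 2.0], [0, 0, 0], 5]
    - [[0, 0, 3.0], [0, 0, 0], 5]
    - [[0, 0, 3.5], [0, 0, 0], 5]
    - [[0, 0, 3.5], [0, 0, 0], 5]
    - [[0, 0, 3.0], [0, 0, 0], 5]
    - [[0, 0, 0], [0, 0, 0], 5]

```text
clock: 27.0
tcp_pos: [531.6, -315.4, 181.9]
tcp_rot: [[0.041, 0.721, 0.692], [0.999, -0.021, -0.038], [-0.013, 0.693, -0.721]]
contact_force: [-0.2, -0.1, -0.1]
width: 8.8
```

Emit:
jog_arm:
  plan:
    - [[1.0, 3.4, 0.7], [0, 3.3, 0.6], 5]
    - [[1.0, 3.4, 0.7], [0, 3.3, 0.6], 5]
    - [[1.0, 3.4, 0.7], [0, 3.3, 0.6], 5]
    - [[1.0, 3.4, 0.7], [0, 3.3, 0.6], 5]
    - [[0.5, 3.4, 0.7], [0, 3.3, 0.6], 5]
    - [[0, 3.4, 0.7], [0, 3.3, 0.6], 5]
    - [[0, 3.4, 0.7], [0, 3.2, 0.6], 5]
    - [[0, 3.4, 0.7], [0, 3.0, 0.6], 5]

```text
clock: 27.67
tcp_pos: [574.5, -45.3, 234.6]
tcp_rot: [[-0.047, 0.951, 0.307], [0.999, 0.049, 0.002], [-0.013, 0.306, -0.952]]
contact_force: [0.5, -0.6, -0.8]
width: 8.8
```

```bash
python3 rack.py 528 242 180 72 2.4
```

```text
[ 0.5 -0.6 -0.8] 8.795654934058726
foot now [588.7 -45.4 174.4] phi now 72.14084947447536
27.6667 at [574.5 -45.3 234.6] J [ 1.   0.4 -1.2  1.9  0.7  0.8 -0.5] 
go cm [-6.1 28.7  0.6] deg [ 0.7 -0.1 -0.3] rows 7.03030955353361 0.11223956350741761
```

Emit:
jog_arm:
  plan:
    - [[-0.4, 3.6, 0.2], [0, 0, 0], 5]
    - [[-0.5, 3.6, 0.2], [0, 0, 0], 5]
    - [[-0.6, 3.6, 0.2], [0.3, 0, 0], 5]
    - [[-0.8, 3.6, 0.2], [0.4, 0, 0], 5]
    - [[-0.9, 3.6, 0], [0, 0, 0], 5]
    - [[-0.9, 3.6, 0], [0, 0, -0.3], 5]
    - [[-1.0, 3.6, 0], [0, 0, 0], 5]
    - [[-1.0, 3.5, 0], [0, 0, 0], 5]

```text
clock: 28.33
tcp_pos: [514.9, 241.5, 242.2]
tcp_rot: [[-0.041, 0.949, 0.313], [0.999, 0.039, 0.013], [0.0, 0.313, -0.95]]
contact_force: [0.7, -0.2, -0.4]
width: 9.1
```

```bash
python3 rack.py 528 242 180 72 2.4; python3 pan.py; python3 - <<'E'
from h import *
for c in("top","side"):
    snapshot(c);print(c,[(r["score"],w(c,r["position"])) for r in place_of(c,"place")[:1]])
E
```

```text
[ 0.7 -0.2 -0.4] 9.119866710693445
foot now [529.5 242.1 182. ] phi now 71.76533220435981
28.3333 at [514.9 241.5 242.2] J [ 0.3  0.4 -1.1  1.9  0.7  0.9 -1.1] 
go cm [-0.1 -0.  -0.2] deg [-0.   0.2  0. ] rows 0.055819906867130197 0.03345036587653513
28.3333 [514.9 241.5 242.2] 9.119866710693445 [ 0.7 -0.2 -0.4]
[[-0.   0.9  0.3]
 [ 1.   0.   0. ]
 [ 0.   0.3 -0.9]]
top panel [(0.62, array([510. , 240.1, 242.4]))]
top panel_foot [(0.86, array([532.1, 243.1, 177.9]))]
top panel_tab [(0.78, array([489.5, 241.4, 307.3]))]
top 0.96 442 mean [518.6 225.4 248.6] normal [0.9 0.  0.3] long [ 0.3  0.2 -0.9] ext 135.8930573787673 53.03877237336896
side panel [(0.73, array([503.8, 237.8, 246.3]))]
side panel_foot [(0.89, array([526.7, 242.3, 180.4]))]
side panel_tab [(0.56, array([487.4, 239.8, 305.4]))]
side 0.95 745 mean [510.1 251.8 240.3] normal [1.  0.  0.3] long [ 0.3 -0.2 -0.9] ext 128.39406576733688 67.5003400557896
wrist panel [(0.7, array([509.5, 238.3, 242.3]))]
wrist panel_foot []
wrist panel_tab [(0.86, array([492.2, 240.9, 304.6]))]
wrist 0.73 2819 mean [499.8 251.  292.2] normal [ 1.  -0.1  0.2] long [ 0.3  0.3 -0.9] ext 134.86910239676234 45.4199281441403
top [(0.47, array([524.5, 243.4,  12.1]))]
side [(0.65, array([528.2, 244.5,   6.8]))]
```

Emit:
jog_arm:
  plan:
    - [[-0.1, 0, -2.5], [0, 0, 0], 5]
    - [[0, 0.1, -2.5], [0, 0, 0], 5]
    - [[0, 0, -2.5], [0, 0, 0], 5]
    - [[0, 0, -2.5], [0, 0, 0], 5]
    - [[0, 0, -2.0], [0, 0, 0], 5]
    - [[0, 0, -1.6], [0, 0, 0], 5]
    - [[0, 0, -1.0], [0, 0, 0], 5]
    - [[0, 0, -0.6], [0, 0, 0], 5]

```text
clock: 29.95
tcp_pos: [512.9, 243.7, 89.9]
tcp_rot: [[-0.046, 0.95, 0.309], [0.999, 0.042, 0.018], [0.004, 0.309, -0.951]]
contact_force: [0.6, -1.1, 0.1]
width: 9.4
```

```bash
python3 rack.py 528 243 12 72 2.4; python3 - <<'E'
from h import *
out=[]
for c in("top","side"):
    im,d=snapshot(c);print(c,[(n,r["score"],w(c,r["position"])) for n in("panel_foot","panel_tab","place","house_panel","boat_panel") for r in place_of(c,n)[:1]])
    r=silhouettes(c,"panel")
    v,u=np.nonzero(r[0]["pixels"]);cy,cx=int(v.mean()),int(u.mean());print(cy,cx)
    y0,x0=np.clip(cy-45,0,390),np.clip(cx-60,0,520);out.append(cv2.resize(im[y0:y0+90,x0:x0+120,::-1],(400,300)))
    p=cloud(c,d,r[0]["pixels"]);print("panel y range",np.percentile(p,[1,50,99],axis=0))
    q=cloud(c,d,np.ones((480,640),bool))
    k=q[(q[:,2]>15)&(q[:,2]<22)&(q[:,0]>536)&(q[:,0]<565)&(abs(q[:,1]-242)<110)]
    if len(k)>10:print("lip",len(k),k.mean(0),np.percentile(k[:,0],[3,97]),np.polyfit(k[:,1],k[:,0],1).round(3))
cv2.imwrite("pics/k1.png",np.hstack(out))
E
```

```text
[ 0.6 -1.1  0.1] 9.375022971481132
foot now [527.2 244.6  29.7] phi now 71.97864686683984
29.95 at [512.9 243.7  89.9] J [ 0.1  0.6 -0.9  2.1  1.1  0.7 -1.5] 
go cm [ 0.1 -0.1 -1.8] deg [-0.2  0.  -0.2] rows 0.42668919438117275 0.044301738211702905
top [('panel_foot', 0.68, array([524.2, 245.2,  26.4])), ('panel_tab', 0.59, array([486.6, 243.9, 154.6])), ('house_panel', 0.66, array([526.5, 154.4,   8.9])), ('boat_panel', 0.84, array([518.8, 325.1,  10.3]))]
257 189
panel y range [[488.4 210.8  25.1]
 [515.6 223.8  97.9]
 [537.9 257.4 156.6]]
lip 493 [545.4 228.   18.2] [536.9 552.8] [ -0.  553.2]
side [('panel_foot', 0.73, array([527. , 245.9,  31. ])), ('panel_tab', 0.57, array([486.8, 245.1, 158.3])), ('place', 0.3, array([526.6, 244.2,  33.2])), ('house_panel', 0.58, array([ 564.2, -308.4,   20.4])), ('boat_panel', 0.93, array([523.8, 324.8,  12.5]))]
262 300
panel y range [[486.1 126.9  78.9]
 [492.4 147.8 129. ]
 [506.6 170.9 136.6]]
lip 54 [542.3 277.1  17.7] [536.7 549.1] [ -0.  551.2]
```

View pics/k1.png

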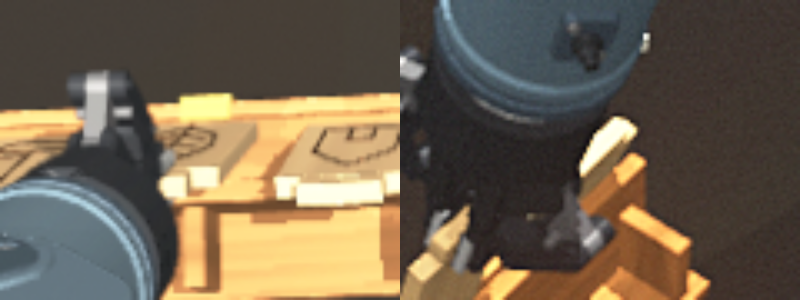

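```bash
python3 - <<'E'
from h import *
m=camera_model("top");K=np.array(m["intrinsics"]);R=np.array(m["R"]);t=np.array(m["t"])
def at(u,v,z):
    a=cv2.undistortPoints(np.array([[[u,v]]],float),K,np.array([m["k1"],0,0,0,0.]))[0,0]
    C=-R.T@t;r=R.T@np.array([a[0],a[1],1]);return C+r*(z-C[2])/r[2]
im,d=snapshot("top")
hsv=cv2.cvtColor(im,cv2.COLOR_RGB2HSV);print("clip px",im[243,191],"lip px",im[243,176],"lip",im[243,210])
ref=im[243,191].astype(int);mk=(abs(im.astype(int)-ref).sum(2)<45);mk2=np.zeros_like(mk);mk2[236:252,175:207]=mk[236:252,175:207]
v,u=np.nonzero(mk2);print("clip cols",np.percentile(u,[2,50,98]),"rows",v.min(),v.max())
for c in np.percentile(u,[2,98]):print("clip edge",at(c,np.median(v),20))
print("panel corner",at(206.4,249.5,33))
r=silhouettes("top","panel")[0]["pixels"];v,u=np.nonzero(r)
for row in range(244,262,2):
    x=u[v==row]
    if len(x):print(row,x.min(),x.max(),d[row,x.max()-1], at(x.max()+.5,row,33))
print("house");r=silhouettes("top","house_panel")[0];v,u=np.nonzero(r["pixels"]);k=v<np.percentile(v,35);print(at(u[k].max()+.5,np.median(v[k]),14),at(u[k].min()-.5,np.median(v[k]),14))
E
```

```text
clip px [255 255 161] lip px [226 157  99] lip [255 230 142]
clip cols [176.  190.  205.1] rows 240 247
clip edge [545.5 266.7  20. ]
clip edge [545.5 215.8  20. ]
panel corner [534.3 210.9  33. ]
248 178 204 1045.0518 [536.9 214.3  33. ]
250 176 204 1032.4343 [533.5 214.2  33. ]
252 177 204 1031.7277 [530.  214.1  33. ]
254 178 203 1021.5179 [526.6 215.7  33. ]
256 181 201 1004.4457 [523.1 219.1  33. ]
258 182 200 993.98975 [519.7 220.7  33. ]
260 182 198 975.3924 [516.3 224.1  33. ]
house
[532.4 126.8  14. ] [532.3 196.5  14. ]
```

Emit:
jog_arm:
  plan:
    - [[0.1, -0.3, 0], [0, 0, -0.2], 5]
    - [[0, 0, -0.5], [0, 0, 0], 5]
    - [[0, 0, -0.5], [0, 0, 0], 5]
    - [[0, 0, -0.4], [0, 0, 0], 5]
    - [[0, 0, 0], [0, 0, 0], 5]
    - [[0, 0, 0], [0, 0, 0], 5]
    - [[0, 0, 0], [0, 0, 0], 5]
    - [[0, 0, 0], [0, 0, 0], 5]

```text
clock: 31.47
tcp_pos: [514.6, 241.1, 77.5]
tcp_rot: [[-0.042, 0.95, 0.311], [0.999, 0.039, 0.018], [0.005, 0.311, -0.95]]
contact_force: [0.8, 0.8, -0.6]
width: 8.9
```

Emit:
jog_arm:
  plan:
    - [[0, 0, -0.1], [0, 0, 0], 5]
    - [[0, 0, -0.1], [0, 0, 0], 5]
    - [[0, 0, 0], [0, 0, 0], 5]
    - [[0, 0, 0], [0, 0, 0], 5]
    - [[0, 0, 0], [0, 0, 0], 5]
    - [[0, 0, 0], [0, 0, 0], 5]
    - [[0, 0, 0], [0, 0, 0], 5]
    - [[0, 0, 0], [0, 0, 0], 5]

```text
clock: 32.13
tcp_pos: [514.5, 241.0, 75.4]
tcp_rot: [[-0.042, 0.95, 0.311], [0.999, 0.039, 0.017], [0.005, 0.311, -0.95]]
contact_force: [0.2, 1.0, -0.5]
width: 9.3
```

```bash
python3 rack.py 528 242 10 72 2.4
```

```text
[ 0.2  1.  -0.5] 9.251719332307418
foot now [528.9 241.8  15.2] phi now 71.8766526322191
32.1333 at [514.5 241.   75.4] J [ 0.1  0.6 -0.9  2.1  1.1  0.7 -1.6] 
go cm [-0.1  0.  -0.5] deg [-0.3  0.1 -0. ] rows 0.12677498521771294 0.04041859089634034
```

Emit:
jog_arm:
  plan:
    - [[-0.1, 0, -0.1], [0, 0, 0], 5]
    - [[0, 0, -0.1], [0, 0, 0], 5]
    - [[0, 0, -0.1], [0, 0, 0], 5]
    - [[0, 0, 0], [0, 0, 0], 5]
    - [[0, 0, 0], [0, 0, 0], 5]
    - [[0, 0, 0], [0, 0, 0], 5]
    - [[0, 0, 0], [0, 0, 0], 5]
    - [[0, 0, 0], [0, 0, 0], 5]

```text
clock: 32.8
tcp_pos: [513.6, 240.9, 72.4]
tcp_rot: [[-0.042, 0.95, 0.311], [0.999, 0.038, 0.017], [0.005, 0.311, -0.95]]
contact_force: [0.0, 0.2, -1.0]
width: 9.0
```

Emit:
jog_arm:
  plan:
    - [[0, 0, -0.1], [0, 0, 0], 5]
    - [[0, 0, -0.05], [0, 0, 0], 5]
    - [[0, 0, 0], [0, 0, 0], 5]
    - [[0, 0, 0], [0, 0, 0], 5]
    - [[0, 0, 0], [0, 0, 0], 5]
    - [[0, 0, 0], [0, 0, 0], 5]
    - [[0, 0, 0], [0, 0, 0], 5]
    - [[0, 0, 0], [0, 0, 0], 5]

```text
clock: 33.47
tcp_pos: [513.5, 241.0, 70.9]
tcp_rot: [[-0.042, 0.95, 0.311], [0.999, 0.038, 0.017], [0.005, 0.311, -0.95]]
contact_force: [-0.3, -0.0, -0.8]
width: 9.2
```

Foot estimated at 10.7; creep on to contact.

Emit:
jog_arm:
  plan:
    - [[0, 0, -0.1], [0, 0, 0], 5]
    - [[0, 0, -0.05], [0, 0, 0], 5]
    - [[0, 0, 0], [0, 0, 0], 5]
    - [[0, 0, 0], [0, 0, 0], 5]
    - [[0, 0, 0], [0, 0, 0], 5]
    - [[0, 0, 0], [0, 0, 0], 5]
    - [[0, 0, 0], [0, 0, 0], 5]
    - [[0, 0, 0], [0, 0, 0], 5]

```text
clock: 34.13
tcp_pos: [513.7, 241.1, 69.9]
tcp_rot: [[-0.042, 0.949, 0.311], [0.999, 0.039, 0.017], [0.004, 0.312, -0.95]]
contact_force: [-2.6, 0.3, 5.5]
width: 8.7
```

```bash
python3 rack.py 527 242 10 70 2.4; python3 pan.py | grep -E "foot|tab|normal"
```

```text
[-2.6  0.3  5.5] 8.72610723435223
foot now [528.2 242.    9.7] phi now 71.82701257138723
34.1333 at [513.7 241.1  69.9] J [ 0.1  0.6 -0.8  2.1  1.2  0.7 -1.6] 
go cm [-0.3  0.  -0. ] deg [-0.2 -1.8 -0. ] rows 0.07496827952263488 0.25790260690225664
top panel_foot []
top panel_tab [(0.97, array([488.9, 242.5, 135.4]))]
top 0.84 307 mean [515.8 223.7  80.5] normal [0.9 0.  0.3] long [ 0.3  0.1 -0.9] ext 119.90376143564745 42.085231897514724
side panel_foot []
side panel_tab [(0.54, array([485.6, 241.5, 133.1]))]
side 0.58 174 mean [496.7 261.6 104.1] normal [1.  0.  0.3] long [ 0.3  0.  -1. ] ext 75.48745906220816 34.89346680024256
wrist panel_foot []
wrist panel_tab [(0.66, array([526.8, 323.2,   7.1]))]
```

Emit:
jog_arm:
  plan:
    - [[-0.1, 0, 0], [0, -0.8, 0], 5]
    - [[-0.1, 0, -0.05], [0, -0.8, 0], 5]
    - [[0, 0, 0], [0, 0, 0], 5]
    - [[0, 0, 0], [0, 0, 0], 5]
    - [[0, 0, 0], [0, 0, 0], 5]
    - [[0, 0, 0], [0, 0, 0], 5]
    - [[0, 0, 0], [0, 0, 0], 5]
    - [[0, 0, 0], [0, 0, 0], 5]

```text
clock: 35.55
tcp_pos: [512.1, 241.2, 69.3]
tcp_rot: [[-0.042, 0.94, 0.338], [0.999, 0.038, 0.018], [0.004, 0.338, -0.941]]
contact_force: [-0.5, -0.7, 6.1]
width: 8.9
```

```bash
python3 rack.py 528 242 10 69 2.4
```

```text
[-0.5 -0.7  6.1] 8.861774612745357
foot now [528.2 242.1   9.6] phi now 70.23964291220817
35.55 at [512.1 241.2  69.3] J [ 0.   0.6 -0.8  2.1  1.2  0.7 -1.6] 
go cm [-0.1  0.   0. ] deg [-0.2 -1.2 -0. ] rows 0.03653987271370332 0.17582662130421609
```

Emit:
jog_arm:
  plan:
    - [[-0.1, 0, 0], [0, -0.7, 0], 5]
    - [[-0.05, 0, 0], [0, -0.5, 0], 5]
    - [[0, 0, 0], [0, 0, 0], 5]
    - [[0, 0, 0], [0, 0, 0], 5]
    - [[0, 0, 0], [0, 0, 0], 5]
    - [[0, 0, 0], [0, 0, 0], 5]
    - [[0, 0, 0], [0, 0, 0], 5]
    - [[0, 0, 0], [0, 0, 0], 5]

```text
clock: 36.22
tcp_pos: [510.5, 241.1, 69.1]
tcp_rot: [[-0.042, 0.933, 0.357], [0.999, 0.038, 0.018], [0.003, 0.358, -0.934]]
contact_force: [5.5, 1.4, 0.1]
width: 9.0
```

```bash
python3 rack.py 528 242 10 68 2.4
```

```text
[5.5 1.4 0.1] 8.99478503104959
foot now [527.9 242.    9.7] phi now 69.05197808901137
36.2167 at [510.5 241.1  69.1] J [ 0.   0.6 -0.8  2.1  1.3  0.7 -1.7] 
go cm [-0.1  0.  -0. ] deg [-0.1 -1.1 -0. ] rows 0.023705673720685543 0.14875054593321127
```

Emit:
jog_arm:
  plan:
    - [[0, 0, 0], [0, 0, 0], 15]
    - [[0, 0, 0], [0, 0, 0], 22]
    - [[0, 0, 0], [0, 0, 0], 28]
    - [[0, 0, 0], [0, 0, 0], 28]
    - [[0, 0, 0], [0, 0, 0], 28]
    - [[-0.2, 0, 0.5], [0, 0, 0], 28]
    - [[-0.3, 0, 0.8], [0, 0, 0], 28]
    - [[-0.4, 0, 1.0], [0, 0, 0], 28]

```text
clock: 36.88
tcp_pos: [500.4, 240.7, 91.9]
tcp_rot: [[-0.042, 0.934, 0.356], [0.999, 0.039, 0.017], [0.002, 0.356, -0.935]]
contact_force: [-0.2, -0.4, -0.1]
width: 23.7
```

Emit:
jog_arm:
  plan:
    - [[-0.4, 0, 1.0], [0, 0, 0], 28]
    - [[-0.5, 0, 1.4], [0, 0, 0], 28]
    - [[-0.5, 0, 1.4], [0, 0, 0], 28]
    - [[0, 0, 2.5], [0, 0, 0], 28]
    - [[0, 0, 3], [0, 0, 0], 28]
    - [[0, -1, 3], [0, 0, 0], 28]
    - [[0, -2, 3], [0, 0, 0], 28]
    - [[0, -3, 2], [0, 0, 0], 28]

```text
clock: 37.55
tcp_pos: [487.1, 185.3, 266.8]
tcp_rot: [[-0.048, 0.932, 0.359], [0.999, 0.043, 0.022], [0.005, 0.359, -0.933]]
contact_force: [0.7, -0.8, 1.1]
width: 23.5
```

Emit:
jog_arm:
  plan:
    - [[0, -3.5, 0], [0, 0, 0], 28]
    - [[0, -3.5, 0], [0, 0, 0], 28]
    - [[0, -3.5, 0], [0, 0, 0], 28]
    - [[0, -3.5, 0], [0, 0, 0], 28]
    - [[0, -3.5, 0], [0, 0, 0], 28]
    - [[0, -3.5, 0], [0, 0, 0], 28]
    - [[0, 0, 0], [0, 0, 0], 28]
    - [[0, 0, 0], [0, 0, 0], 28]

```text
clock: 38.22
tcp_pos: [486.5, -29.4, 263.9]
tcp_rot: [[-0.038, 0.934, 0.356], [0.999, 0.035, 0.016], [0.002, 0.356, -0.934]]
contact_force: [0.2, 1.1, 0.2]
width: 23.8
```

```bash
python3 - <<'E'
from h import *
s=state();print(s["clock"],s["tcp_pos"],s["contact_force"])
out=[]
for c in("top","side"):
    im,d=snapshot(c)
    for n in("panel","panel_foot","panel_tab","place","house_panel","boat_panel","blank","eraser"):print(c,n,[(round(r["score"],2),w(c,r["position"])) for r in place_of(c,n)[:2]])
    p=cloud(c,d,np.ones((480,640),bool))
    for y0 in(157,241,325):
        q=p[(p[:,2]>40)&(abs(p[:,1]-y0)<38)&(p[:,0]>470)&(p[:,0]<545)];t=q[q[:,2]>118]
        if len(t)>3:print(" top part at",y0,len(t),t.mean(0),np.percentile(t,[2,98],axis=0).ravel(),"x(y) slope",np.polyfit(t[:,1],t[:,0],1)[0].round(3))
    m=camera_model(c);R=np.array(m["R"]);t=np.array(m["t"]);K=np.array(m["intrinsics"]);uv=cv2.projectPoints(np.array([[520.,241,60]]),R,t,K,np.array([m["k1"],0,0,0,0.]))[0][0,0].astype(int)
    x0,y0=np.clip(uv[0]-90,0,460),np.clip(uv[1]-68,0,345);out.append(cv2.resize(im[y0:y0+135,x0:x0+180,::-1],(400,300),interpolation=cv2.INTER_CUBIC))
cv2.imwrite("pics/f1.png",np.hstack(out))
E
```

```text
38.2167 [486.5 -29.4 263.9] [0.2 1.1 0.2]
top panel []
top panel_foot [(0.67, array([520.4, 322.8,   9.5])), (0.64, array([525.4, 242.3,  12.1]))]
top panel_tab [(0.92, array([481.6, 239. , 130.4]))]
top place [(0.46, array([524.4, 243.2,  12.5]))]
top house_panel [(0.58, array([529. , 156.3,  10. ]))]
top boat_panel [(0.87, array([520.4, 325.6,  11.5]))]
top blank [(0.76, array([714.3, -62.8,  -1.7]))]
top eraser [(0.68, array([507.9, 241.6,  -0.9])), (0.56, array([623.8,  -9.2,  -1.7]))]
 top part at 157 305 [494.7 153.8 128.9] [487.1 125.1 118.2 502.4 184.7 137.2] x(y) slope -0.043
 top part at 241 276 [489.1 237.6 128.5] [481.1 210.3 118.4 497.5 267.4 135.7] x(y) slope -0.07
 top part at 325 290 [486.3 321.4 129.1] [478.9 294.4 118.3 494.3 353.1 137.3] x(y) slope -0.041
side panel [(0.64, array([500.5, 240.3,  72.8])), (0.63, array([624.1,  -9.2,  -1.5]))]
side panel_foot []
side panel_tab [(0.62, array([478.5, 237.6, 128.5]))]
side place [(0.57, array([525.4, 242.3,   9.6]))]
side house_panel [(0.71, array([530.1, 154.8,   6.6]))]
side boat_panel [(0.93, array([527.3, 325.1,  10.9]))]
side blank [(0.58, array([712.2, -69.5,  -1.4]))]
side eraser [(0.79, array([628.7,  -8.6,   0.1]))]
 top part at 157 214 [491.8 162.  129.7] [486.  129.9 118.6 499.3 187.3 136.8] x(y) slope 0.04
 top part at 241 216 [485.9 242.6 129.3] [479.9 211.2 118.4 493.5 267.8 135.2] x(y) slope -0.02
 top part at 325 287 [483.3 327.5 129.1] [477.7 294.8 118.3 491.6 354.5 136.2] x(y) slope 0.022
```

View pics/f1.png

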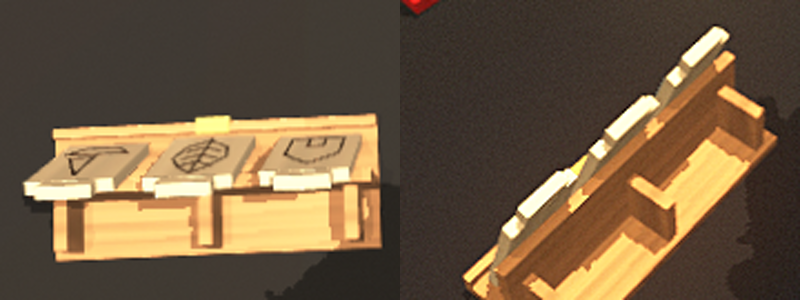

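```bash
python3 -c "
from h import *
print(close_job())"
```

```text
the job is handed in; nothing more can be done
None
```

I laid the leaf panel picture up on the sloping rest and let go. I then took it again by the tab end and leaned it in the middle place of the rack, the one with the brass clip. The job was handed in at about 39 s on the robot's clock, with the arm clear of everything.

**Placement:** the last pictures show the panel tab up and picture out, in line with its neighbours and centred between them to within about a millimetre. By touch, its foot was on the tray floor and its back against the board, at about 69° from level. Its foot stands about 1–2 mm ahead of the place origin, behind the clip and lip.

**Other objects:** the house and boat panels still lean as before, and the blank and eraser measure where they were to within the networks' accuracy.

**Checks that disagreed:**
- The finger tips stood about 40 mm behind the reported TCP, more than the description says. I worked from camera depth and contact force instead.
- A rough depth fit of the panel's top edge differed from its neighbours' by about 1.5° in one view. The depth noise is about that large and the picture looks square.
- In the last top view the network did not find the panel as a whole, but it did find its foot and tab.

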